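Send a pan of cut tubes down the two-way chute

ROBOT

A 6-joint arm with a two-finger parallel gripper is mounted at the origin on the work surface. World frame = base frame: x ahead of the robot, y to its left, z up, the work surface at z = 0. Lengths are in m, angles in rad, forces in N, time in s.
With the tool pointing down it reaches from about 0.35 to 0.775 m from the base axis. Payload 7.3 kg.
Tool frame: the origin (TCP) lies at the very end of the fingers, on their centre line; the grasp point (between the pads) lies 19 mm behind it; z points along the fingers, y is the direction in which the jaws open and shut (so a half turn about z gives the same grasp; the last joint's range is limited). The gripper opens to 92 mm and grips with 3 to 60 N. Pads are 19 mm wide; open, the fingers measure 130 mm over their backs; the gripper's body (75 mm by 190 mm) begins 47 mm behind the grasp point.
Start: joints at [-1.487, 0.342, 1.524, -0, 1.275, -0.146], TCP at [0.12, -0.511, 0.227] pointing down, gripper open.
Joint ranges: [-2.53, 2.53], [-0.77, 2.02], [0.04, 2.7], [-1, 4.14], [0.28, 2.66], [-3.11, 3.11]. Speed limits (rad/s): [2.57, 2.57, 3.14, 3.14, 3.14, 3.14].

INTERFACE

Orientations are given as [roll, pitch, yaw] about the fixed x, y, z axes, in that order (R = Rz(yaw) Ry(pitch) Rx(roll)).
In Python, from cell import robot gives the robot as it stands.
- The arm moves only by the shell command python3 -m pendant 'ROWS' [OPENING] [FORCE]. ROWS is JSON, a list of rows, each a list of 2 entries, a list of its own where there are three numbers: the shift along the tool's x, y, z in mm, then the turn about the tool's z in degrees. In form: [[[x, y, z], turn], ...]. A call has 1 to 10 rows; each row is the pose to reach, as a shift and turn from the pose measured when the call began, along the tool's axes at that moment; what a row does not reach only later rows make up. A row lasts 1/12 s, in which the tool goes at most 41.7 mm and 7.16 degrees, less where a joint would pass 70% of its speed; a pose out of reach is approached as far as the arm can. A call with a gripper value outside its range is refused whole. OPENING is the opening, from 0 (shut) to 1 (fully open), set as the call begins (- or left out, the last holds). The fingers move at their own pace and stop on an object; FORCE is the grip in N (left out, the last holds). Time passes only in rows, so rows that repeat a pose let the fingers close. It gives the time, the measured TCP pose, the force and the opening at its end, in the units of the state.
- robot.observe(): the state, without advancing time (a new reading comes with each control period).
- robot.read_camera(name): name is "side" or "top" or "wrist"; returns the picture (480x640x3 uint8, red, green, blue); there is no depth.
- robot.calibration(name): a dict with "vfov" (degrees; the focal length in pixels is half the picture's height over the tangent of half this angle, whatever the lens; pixels are square), "cx", "cy" (the principal point, pixels), "k1" (the pictures are not rectified: a ray, as slopes to the right and down, at radius r is drawn at 1 + k1 r^2 times it, then the intrinsics apply), "rvec" (rotation vector, rad) and "tvec" (3), from world to camera coordinates, as OpenCV has them. Camera axes: x right, y down, z forward; pixel columns grow to the right and rows downward; lengths in m; the calibration is good to about 2 mm. A picture is of the moment at which its call begins: read the wrist's pose just before it. calibration takes no time and is no camera call; for the wrist camera it gives the pose at the moment of the call.
- robot.hand_in(): hands the job in, once; it reports no verdict.
Trained networks look in the newest picture that a camera, given by its name, has taken for a name from the list of things; names that differ only in an ending like _2 or _b are one class to them, and where a whole thing is asked for, a point or a joint stands for the part that bears it (a point fixed in the world has none). Each returns a list of dicts, best first, with "p" (0 to 1); they miss things now and then, are a little off and sometimes report something else, mostly with a low value. They report only what shows in the picture. A call takes as long as a camera call. They do not tell look-alikes from the thing itself.
- robot.find_in(camera, query): "xy" ([column, row] as shares, 0 to 1, of the picture: columns of its width, rows of its height, amid what is visible of it).
The state is a dict: "time": time; "qpos": joint angles; "qvel": joint speeds; "joint_efforts": joint torques, N m; "tool_pos": TCP position; "tool_rot": TCP orientation; "contact_force": force on the tool from outside, world axes, zero at the start; "torque": the same for the moment, N m; "opening": finger opening in m.
Only numpy, scipy, OpenCV 4.12 (cv2) and the standard library are available. Lean on these libraries where they do the work, as an engineer would, in place of code of your own. Each camera call takes 0.05 s, during which the arm holds its last target.

TASK

These cut tubes are good stock for the blue bin: throw the lever of the two-way chute fully over so that its flap shuts off the red bin's side, then pick up the pan by its handle and tip it into the chute's mouth until all four tubes have slid down into the blue bin. Set the empty pan gently back on the maroon mat, standing flat, leave the lever where you set it, and do not shift the bins or the other things on the bench.

Things in the scene. Friction and masses are not known exactly. Their poses are not given: they have to be found in the camera images.
- chute: Fixed two-way chute of green sheet, 258 (y) x 168 (x) x 230 mm high. Origin on the bench below its centre; y runs along the line of its two exits (+y and -y), x from the lever side to the clear-window side. A hopper narrows to a throat 110 (y) x 100 (x) mm, where a yellow flap sends parts down one leg, whose spout ends 75 mm above the bench over a bin. Feet reach 106 mm along +x and -x, 5 mm high.
- mouth (a point): Centre of the hopper's open top, 230 mm above the bench; the opening is 170 mm (along the chute's y) by 160 mm (x), its four sheets slope in at 45 degrees to the throat 30 mm lower.
- flap (a joint): Angle of flap and lever (one piece) about a shaft along the chute's x, 108 mm up, under the mouth's centre. 0 = upright, stops at -0.56 and +0.56. Positive: both lean to the chute's +y, shutting the +y leg: parts leave at -y. Negative: they lean to -y, parts leave at +y. Stays where left (friction 0.28 N m, about 2.5 N at the grip). Starts about half-way. Flap 95 mm long.
- lever_grip (a point): Middle of the lever's red grip, a rod 26 mm across and 60 mm long along the lever, 120 mm from the shaft (it spans 90 to 150 mm). It swings in an upright plane 122 mm to the chute's -x, its near side 25 mm from the hopper's edge. Axes: z along the lever, x as the chute.
- bin_blue: Loose open blue plastic bin, 160 (x) x 170 (y) x 50 mm, walls and floor 4 mm, at one exit of the chute; origin at the centre of its underside, 118 mm from the chute's centre along the chute's +y or -y (which side changes).
- bin_red: The same bin in red, for scrap, at the other exit.
- mat: Maroon rubber mat, 220 (x) x 180 (y) x 4 mm, fixed; origin at the centre of its underside. The pan stands on it at the start.
- pan: Loose aluminium pouring pan with the four tubes, 0.34 kg empty, 150 (x) x 112 (y) mm, walls 42 mm high, lower to the front; origin at the centre of its underside. Its front (+x) is open: the 3 mm floor slopes up 14 degrees over the last 40 mm to the pouring lip. An arched handle spans it along y, 96 mm high. Tubes begin to slide out at some 35 degrees of forward tip; 55 empties it.
- pan_handle (a point): Middle of the pan's black grip: a straight bar along the pan's y, 90 mm long, 14 mm thick (along x), 18 mm high, 83.5 mm above the pan's underside and 10 mm behind its centre (pan frame -0.010, 0, 0.0835); about 60 mm free under it. Axes as the pan.
- pan_lip (a point): Middle of the pan's pouring lip, 75 mm ahead of the pan's centre (pan frame 0.075, 0, 0.016). Axes as the pan.
- tube1: Saw-cut steel tube, 65 mm long along its x, 22 mm outside diameter, about 65 g, bare smooth steel; origin at its centre. Lies in the pan along the pan's x.
- tube2: Saw-cut steel tube, 65 mm long along its x, 22 mm outside diameter, about 65 g, bare smooth steel; origin at its centre. Lies in the pan along the pan's x.
- tube3: Saw-cut steel tube, 65 mm long along its x, 22 mm outside diameter, about 65 g, bare smooth steel; origin at its centre. Lies in the pan along the pan's x.
- tube4: Saw-cut steel tube, 65 mm long along its x, 22 mm outside diameter, about 65 g, bare smooth steel; origin at its centre. Lies in the pan along the pan's x.
- hammer: Bystander: claw-less hammer, 270 mm, wooden handle, lying behind the chute; origin on its underside. Leave it alone.
- tape: Bystander: black and green tape measure, 74 x 42 x 66 mm, standing between the robot and the chute; origin on its underside. Leave it alone.
- flashlight: Bystander: aluminium hand lamp, 46 mm across, 150 mm tall, standing; origin on its underside. Leave it alone.
- wire_brush: Bystander: brush with a wooden handle, 200 mm, lying; origin on its underside. Leave it alone.
- wrench: Bystander: flat steel wrench, 200 mm, lying; origin on its underside. Leave it alone.
- gas_torch: Bystander: dark green hand-torch cylinder 72 mm across with a bent steel burner, 285 mm tall, standing; origin on its underside. Leave it alone.
Things that resemble listed ones, but are neither listed nor needed, are in the scene too. Of the things like the pan, leave any that is purple; of the rest the smaller one is meant.

How it is judged:
By the outcome, as a careful person would: the job done as asked, in the order asked, and still so for the second after the job is handed in, with the robot touching nothing.
It also fails if it takes over 67 s, if anything falls off the work surface, if the arm or the gripper's body presses on something with over 40 N, if the wrist force passes 120 N, or if a joint passes its speed limit or range.

## Working session

There is one attempt and no reset: what is moved stays moved. The work goes in short steps, Python scripts to look and compute and a shell command to move; the robot and the scene stay as the last step left them, time stands still between calls to the robot, and variables do not carry over. Pictures are saved under pics/ and viewed, and the job is handed in when it is done.

```bash
ls; mkdir -p pics
cat > h.py <<'E'
from cell import robot
import numpy as np, cv2
def K(c):
    f=240/np.tan(np.radians(c['vfov'])/2); return f
def ray(c,u,v):
    f=K(c); d=np.array([(u-c['cx'])/f,(v-c['cy'])/f]); s=d.copy()
    for _ in range(30):
        s=d/(1+c['k1']*(s@s))
    R=cv2.Rodrigues(np.array(c['rvec'],float))[0]; t=np.array(c['tvec'],float).ravel()
    return -R.T@t, R.T@np.array([s[0],s[1],1.])
def onz(c,u,v,z):
    o,d=ray(c,u,v); return o+d*(z-o[2])/d[2]
def proj(c,P):
    R=cv2.Rodrigues(np.array(c['rvec'],float))[0]; p=R@np.array(P,float)+np.array(c['tvec'],float).ravel()
    s=p[:2]/p[2]; s=s*(1+c['k1']*(s@s)); return s*K(c)+[c['cx'],c['cy']]
def tri(c1,p1,c2,p2):
    o1,d1=ray(c1,*p1);o2,d2=ray(c2,*p2)
    A=np.stack([d1,-d2],1); x=np.linalg.lstsq(A,o2-o1,rcond=None)[0]
    a=o1+d1*x[0];b=o2+d2*x[1]; return (a+b)/2,np.linalg.norm(a-b)
def save(n,im): cv2.imwrite('pics/'+n+'.png',im[:,:,::-1])
E
python3 - <<'E'
from h import *
s=robot.observe(); print(s)
for n in ['top','side','wrist']:
    im=robot.read_camera(n); save(n+'0',im); np.save(n+'0.npy',im)
    c=robot.calibration(n); print(n,c)
    if n!='wrist':
        for q in ['pan','pan_handle','pan_lip','chute','mouth','lever_grip','bin_blue','bin_red','mat']:
            print(q,[(round(d['p'],2),int(d['xy'][0]*640),int(d['xy'][1]*480)) for d in robot.find_in(n,q)][:4])
E
```

```text
pics
{'time': 0.0, 'qpos': array([-1.48700977e+00,  3.42723650e-01,  1.52504452e+00, -2.94982775e-05,
        1.27538504e+00, -1.46035839e-01]), 'qvel': array([-0.00179759, -0.00089546,  0.00101952, -0.00012484,  0.00010544,
       -0.00169254]), 'joint_efforts': array([ 6.48721107e-04, -4.31244063e+01, -2.44215757e+01,  7.18913111e-02,
        5.58936386e-02, -1.33045824e-04]), 'tool_pos': array([ 0.11955662, -0.51077691,  0.22603488]), 'tool_rot': array([-3.14004460e+00, -1.99181019e-04,  2.29830852e-01]), 'contact_force': array([-0.05510917,  0.51846011, -0.17490153]), 'torque': array([ 0.03921687, -0.03739895, -0.04185578]), 'opening': 0.09151607276713003}
top {'vfov': 52.33744036657826, 'cx': 315.0690336116727, 'cy': 239.15391303392246, 'k1': -0.08465294620421573, 'rvec': array([ 2.14652682, -2.10101298,  0.21805149]), 'tvec': array([0.04890601, 0.52497091, 1.24263946])}
pan [(0.71, 273, 322), (0.65, 462, 259), (0.64, 451, 340)]
pan_handle [(0.85, 272, 323), (0.79, 453, 338)]
pan_lip [(0.94, 461, 263), (0.68, 452, 336), (0.61, 274, 321)]
chute [(0.7, 280, 205)]
mouth [(0.87, 284
[... 314 characters left out ...]
6]), 'tvec': array([-0.47894147,  0.23959129,  1.17479003])}
pan [(0.84, 228, 434), (0.84, 244, 263), (0.75, 349, 393), (0.65, 458, 318)]
pan_handle [(0.9, 227, 431), (0.78, 245, 262)]
pan_lip [(0.86, 347, 392), (0.81, 244, 263), (0.79, 229, 431), (0.63, 374, 407)]
chute [(0.57, 335, 215), (0.4, 360, 410)]
mouth [(0.83, 334, 213)]
lever_grip [(0.67, 295, 205)]
bin_blue [(0.89, 304, 220), (0.49, 330, 159), (0.43, 335, 438)]
bin_red [(0.64, 350, 281)]
mat [(0.85, 337, 444)]
wrist {'vfov': 67.28062365130468, 'cx': 319.1895862153867, 'cy': 238.4625231579406, 'k1': 0.015473565341654501, 'rvec': array([-2.26451983,  1.79705124,  0.27365219]), 'tvec': array([-0.52563015, -0.03701517,  0.39108445])}
```

View pics/top0.png

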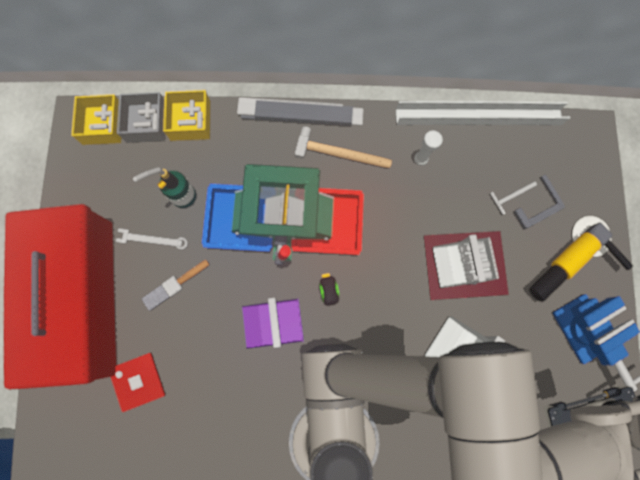

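View pics/side0.png

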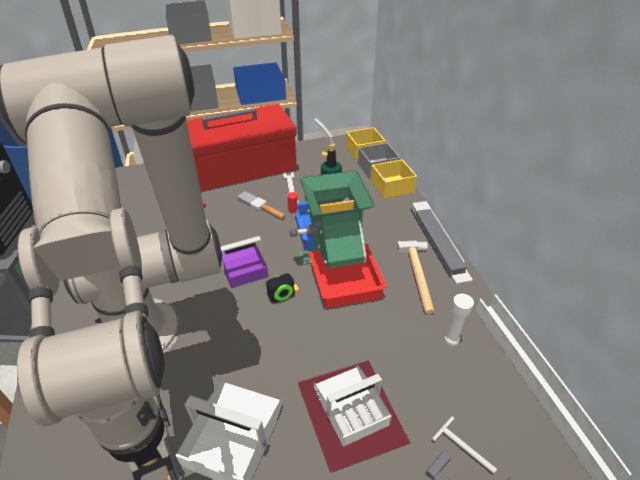

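View pics/wrist0.png

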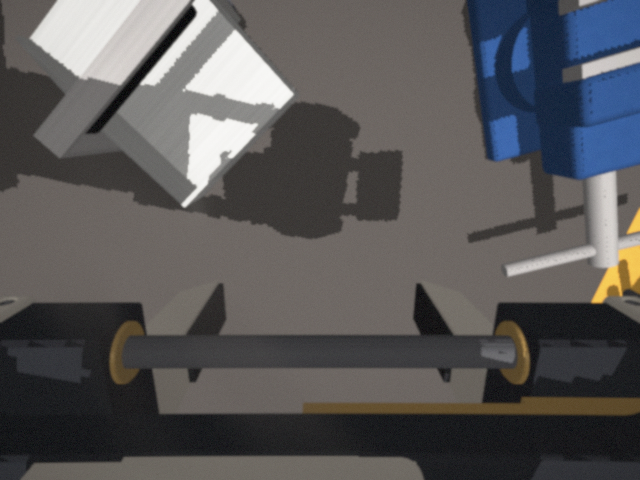

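Run:
```python
import cv2
a=cv2.imread('pics/top0.png')
b=cv2.imread('pics/side0.png')
l=cv2.resize(a[150:350,190:390],(400,400),interpolation=3)
cv2.imwrite('pics/c1.png',cv2.hconcat([l,cv2.resize(a[220:360,410:550],(400,400),interpolation=3)]))
cv2.imwrite('pics/c2.png',cv2.hconcat([cv2.resize(b[160:320,260:420],(400,400),interpolation=3),cv2.resize(b[350:480,290:420],(400,400),interpolation=3)]))
```

```text
(no output)
```

View pics/c1.png

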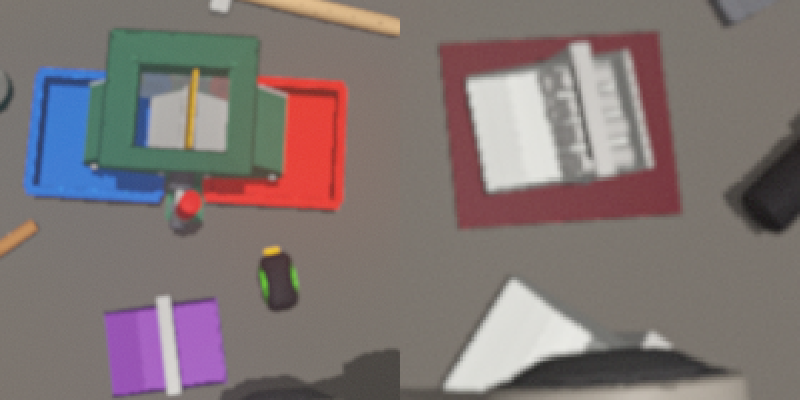

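View pics/c2.png

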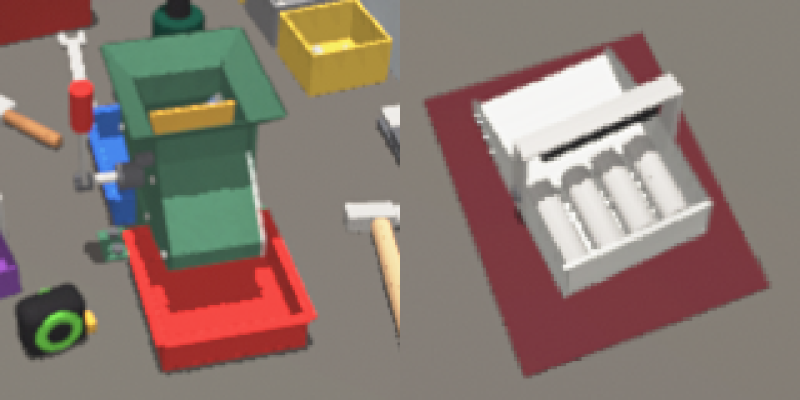

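Run:
```python
from h import *
c=robot.calibration('top')
L=lambda x,y:(190+x/2,150+y/2); Rr=lambda x,y:(410+(x-400)*.35,220+y*.35)
print('chute rim')
P=[onz(c,*L(*p),.23) for p in [(110,29),(260,37),(252,177),(98,165)]]
for p in P:print(p.round(4))
P=np.array(P);m=P.mean(0);print('mean',m.round(4),'edges',[np.linalg.norm(P[i]-P[(i+1)%4]).round(3) for i in range(4)])
for i,j in [(1,0),(2,3)]: d=P[j]-P[i];print('yawdir +y',np.degrees(np.arctan2(-d[0],d[1])))
for i,j in [(2,1),(3,0)]: d=P[j]-P[i];print('yawdir +x',np.degrees(np.arctan2(d[1],d[0])))
print('mat');
for p in [(440,43),(658,33),(680,213),(458,228)]:print(onz(c,*Rr(*p),.004).round(4))
print('pan lip corners z.016')
for p in [(466,78),(487,193)]:print(onz(c,*Rr(*p),.016).round(4))
print('back top corners z.042')
for p in [(632,52),(653,168)]:print(onz(c,*Rr(*p),.042).round(4))
print('handle top z.096')
for p in [(580,43),(605,175)]:print(onz(c,*Rr(*p),.096).round(4))
print('grip top', [onz(c,*L(188,203),z).round(4) for z in (.258,.228)])
print('tape', onz(c,*L(278,280),.066).round(4),'purple handle',[onz(c,*L(*q),.096).round(3) for q in((163,296),(174,394))])
cs=robot.calibration('side')
print('grip tri',tri(c,L(188,203),cs,(260+82*.4,160+90*.4)))
print('torch top',onz(c,165,175,.285).round(3),'torch base',onz(c,180,195,.0).round(3),'flash top',onz(c,433,139,.15).round(3))
print('bins: blue corners',[onz(c,*L(*q),.05).round(3) for q in((37,68),(25,193))],'red',[onz(c,*L(*q),.05).round(3) for q in((346,83),(342,210))])
for q in ['tube1','tape','flashlight','gas_torch']:print(q,robot.find_in('top',q)[:4]) if 0 else None
```

```text
chute rim
[0.6635 0.2299 0.23  ]
[0.6577 0.0535 0.23  ]
[0.4901 0.0595 0.23  ]
[0.5    0.2354 0.23  ]
mean [0.5778 0.1446 0.23  ] edges [np.float64(0.176), np.float64(0.168), np.float64(0.176), np.float64(0.164)]
yawdir +y -1.907132804701366
yawdir +y -3.244697746887141
yawdir +x -2.071284322534991
yawdir +x -1.946530968866112
mat
[ 0.5515 -0.2417  0.004 ]
[ 0.5665 -0.4589  0.004 ]
[ 0.3904 -0.4717  0.004 ]
[ 0.373  -0.2552  0.004 ]
pan lip corners z.016
[ 0.5153 -0.2633  0.016 ]
[ 0.4054 -0.2806  0.016 ]
back top corners z.042
[ 0.539  -0.4172  0.042 ]
[ 0.4287 -0.4321  0.042 ]
handle top z.096
[ 0.535  -0.3486  0.096 ]
[ 0.4152 -0.3665  0.096 ]
grip top [array([0.4537, 0.1298, 0.258 ]), array([0.4588, 0.1314, 0.228 ])]
tape [0.3886 0.0218 0.066 ] purple handle [array([0.363, 0.166, 0.096]), array([0.243, 0.149, 0.096])]
grip tri (array([0.45696903, 0.13026139, 0.2479367 ]), np.float64(0.0030539402778514036))
torch top [0.616 0.4   0.285] torch base [0.652 0.442 0.   ] flash top [ 0.774 -0.237  0.15 ]
bins: blue corners [array([0.67 , 0.353, 0.05 ]), array([0.497, 0.358, 0.05 ])] red [array([ 0.658, -0.067,  0.05 ]), array([ 0.484, -0.062,  0.05 ])]
```

```bash
cat >> h.py <<'E'
from scipy.spatial.transform import Rotation as Ro
def rel(x,y,z,yaw=None):
    s=robot.observe(); R=Ro.from_euler('xyz',s['tool_rot']).as_matrix()
    d=R.T@(np.array([x,y,z])-s['tool_pos'])*1000
    t=None
    if yaw is not None: t=-(yaw-np.degrees(s['tool_rot'][2])); t=(t+180)%360-180
    print('shift',d.round(1),'turn',t,'n',np.linalg.norm(d)/41.7)
E
python3 -c "
from h import *
rel(.40,-.2,.32,-2.2)"
```

```text
shift [ 343.9 -239.2  -93.3] turn 15.36684637561612 n 10.291548813382573
```

```bash
python3 -m pendant '[[[344,-239,-93],15.4],[[344,-239,-93],15.4],[[344,-239,-93],15.4],[[344,-239,-93],15.4],[[344,-239,-93],15.4],[[344,-239,-93],15.4],[[344,-239,-93],15.4],[[344,-239,-93],15.4],[[344,-239,-93],15.4],[[344,-239,-93],15.4]]' 0 20
python3 -c "
from h import *
rel(.453,.215,.32,-2.2)"
```

```text
time: 1.88
tool_pos: [0.3916, -0.2088, 0.3173]
tool_rot: [3.141, -0.001, -0.039]
contact_force: [0.4, -0.4, -0.1]
opening: 0.0298
shift [  44.8 -425.9   -2.9] turn -0.045117571909941034 n 10.27009109366786
```

```bash
python3 -m pendant '[[[45,-424,-3],0],[[45,-424,-3],0],[[45,-424,-3],0],[[45,-424,-3],0],[[45,-424,-3],0],[[45,-424,-3],0],[[45,-424,-3],0],[[45,-424,-3],0],[[45,-424,-3],0],[[45,-424,-3],0]]'
python3 - <<'E'
from h import *
im=robot.read_camera('side'); save('side1',im[100:340,200:520].repeat(2,0).repeat(2,1))
im=robot.read_camera('wrist'); save('wrist1',im)
rel(.453,.212,.207,-2.2)
E
```

```text
time: 2.72
tool_pos: [0.4512, 0.2038, 0.3202]
tool_rot: [3.141, -0.001, -0.039]
contact_force: [0.9, -0.1, -0.1]
opening: 0.0005
shift [  1.6  -5.1 112.5] turn 0.32925140554806376 n 2.7020598556633444
```

View pics/side1.png

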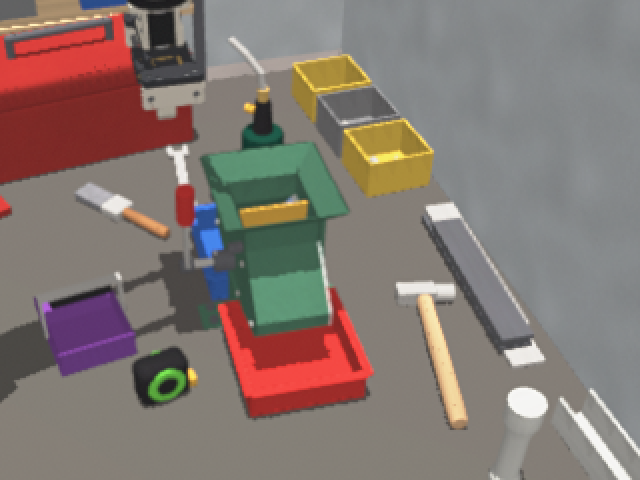

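View pics/wrist1.png

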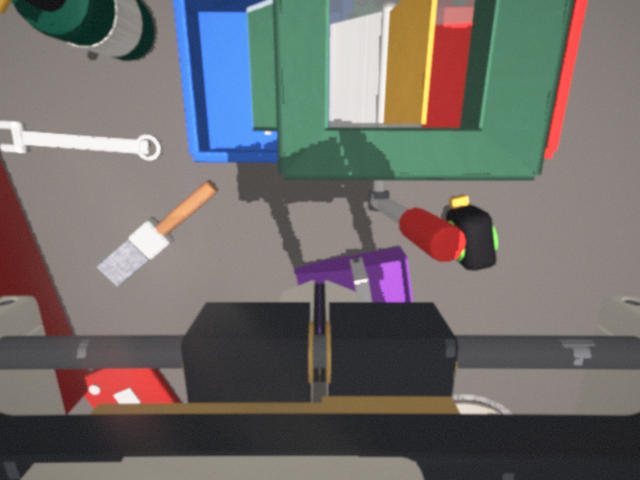

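```bash
python3 -m pendant '[[[2,-5,40],0],[[2,-5,80],0],[[2,-5,112],0],[[2,-5,112],0],[[2,15,112],0],[[2,35,112],0],[[2,50,112],0],[[2,60,112],0],[[2,68,112],0],[[2,68,112],0]]'
python3 - <<'E'
from h import *
im=robot.read_camera('side'); save('side2',im[100:340,200:520].repeat(2,0).repeat(2,1))
E
```

```text
time: 3.65
tool_pos: [0.4516, 0.1376, 0.2087]
tool_rot: [-3.141, -0.002, -0.034]
contact_force: [-0.3, 0.4, 0.1]
opening: 0.0004
```

View pics/side2.png

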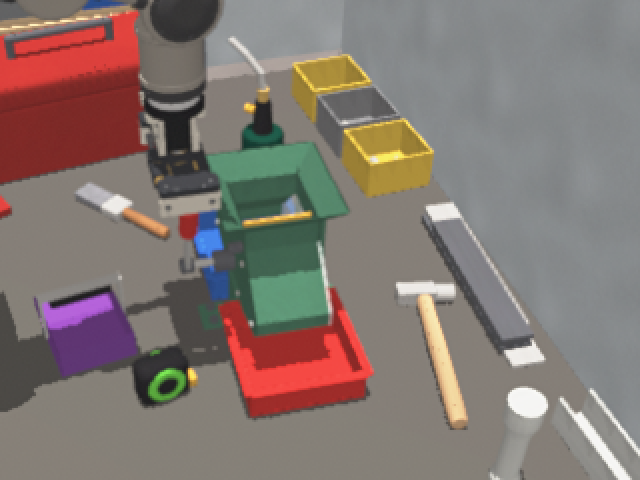

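```bash
python3 -m pendant '[[[1,5,0],0],[[1,10,0],0],[[1,15,0],0],[[1,18,0],0],[[1,21,0],0],[[1,21,0],0]]'
python3 -m pendant '[[[0,3,0],0],[[0,5,0],0],[[0,5,0],0]]'
```

```text
time: 4.2
tool_pos: [0.4517, 0.1167, 0.2083]
tool_rot: [-3.141, -0.001, -0.034]
contact_force: [-0.6, 0.2, -0.4]
opening: 0.0004
time: 4.45
tool_pos: [0.4515, 0.1114, 0.2083]
tool_rot: [-3.141, -0.001, -0.034]
contact_force: [0.6, 0.5, 0.6]
opening: 0.0003
```

```bash
python3 -m pendant '[[[0,3,0],0],[[0,6,0],0],[[0,8,0],0]]'
python3 -m pendant '[[[0,3,0],0],[[0,6,0],0],[[0,8,0],0]]'
python3 - <<'E'
from h import *
im=robot.read_camera('side'); save('side3',im[100:340,200:520].repeat(2,0).repeat(2,1))
im=robot.read_camera('wrist'); save('wrist3',im)
E
```

```text
time: 4.7
tool_pos: [0.4516, 0.1091, 0.2089]
tool_rot: [-3.128, -0.003, -0.035]
contact_force: [1.4, 35.4, 1.0]
opening: 0.0002
time: 4.95
tool_pos: [0.4517, 0.1087, 0.2096]
tool_rot: [-3.112, -0.005, -0.036]
contact_force: [0.3, 43.4, 5.5]
opening: 0.0003
```

View pics/side3.png

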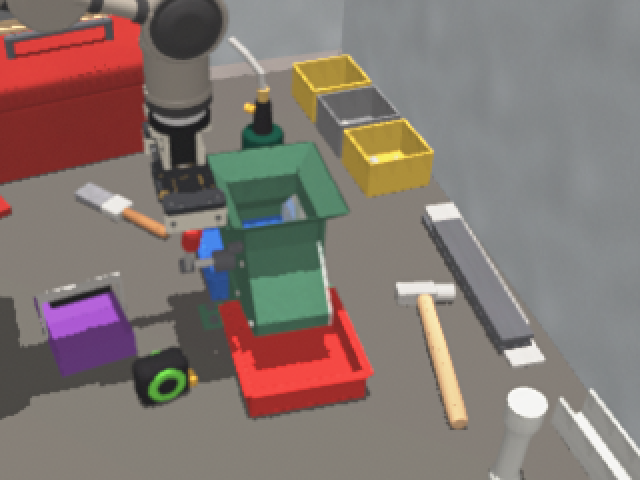

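View pics/wrist3.png

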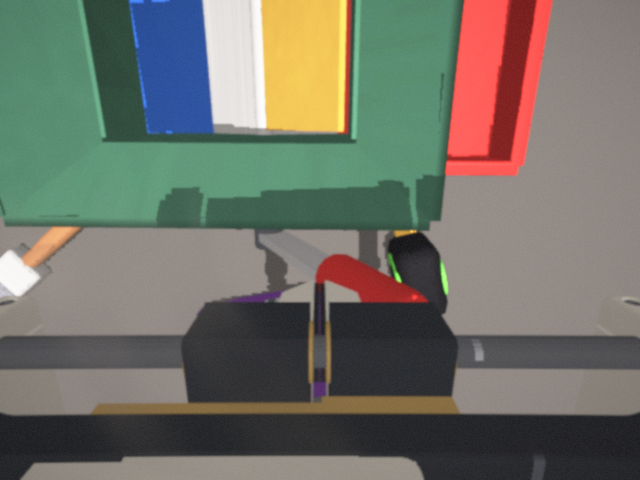

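```bash
python3 -m pendant '[[[0,-8,0],0],[[0,-25,0],0],[[0,-30,-40],0],[[0,-30,-80],0],[[0,-30,-120],0],[[0,-30,-160],0],[[0,-30,-200],0],[[0,-30,-240],0],[[0,-30,-280],0],[[0,-30,-320],0]]'
python3 -c "
from h import *
s=robot.observe(); print(s['qpos'].round(3),s['tool_rot'].round(4),s['tool_pos'].round(4))"
```

```text
time: 5.88
tool_pos: [0.4501, 0.1291, 0.5326]
tool_rot: [-3.113, -0.006, -0.036]
contact_force: [0.7, 0.8, 0.7]
opening: 0.0005
[0.096 0.195 0.904 0.031 2.033 1.717] [-3.1129 -0.0056 -0.0357] [0.4501 0.1291 0.5326]
```

```bash
python3 -m pendant '[[[0,0,-40],0],[[0,0,-80],0],[[0,0,-120],0],[[0,0,-160],0],[[0,0,-200],0],[[0,0,-240],0],[[0,0,-280],0],[[0,0,-320],0],[[0,0,-360],0],[[0,0,-400],0]]'
python3 -c "
from h import *
s=robot.observe(); print(s['qpos'].round(3),s['tool_rot'].round(4),s['tool_pos'].round(4))"
```

```text
time: 6.72
tool_pos: [0.4086, 0.1123, 0.6957]
tool_rot: [-3.106, -0.043, -0.037]
contact_force: [-0.8, -0.1, 0.4]
opening: 0.0007
[0.063 0.401 0.036 0.067 2.658 1.73 ] [-3.1059 -0.0428 -0.0367] [0.4086 0.1123 0.6957]
```

```bash
python3 -m pendant '[[[-40,0,-15],-8],[[-80,0,-30],-8],[[-120,0,-45],-8],[[-160,0,-60],-8],[[-200,0,-75],-8],[[-240,0,-90],-8],[[-280,0,-105],-8]]'
python3 -c "
from h import *
s=robot.observe(); print(s['qpos'].round(4).tolist(),s['tool_rot'].round(4).tolist(),s['tool_pos'].round(4).tolist())"
```

```text
time: 7.3
tool_pos: [0.1497, 0.1208, 0.7393]
tool_rot: [-3.11, -0.068, 0.102]
contact_force: [-1.2, 1.0, 0.3]
opening: 0.0003
[0.229, -0.0872, 0.4987, 0.0489, 2.6577, 1.741] [-3.1099, -0.0684, 0.1019] [0.1497, 0.1208, 0.7393]
```

```bash
cat > fk.py <<'E'
import numpy as np
from scipy.spatial.transform import Rotation as Ro
from scipy.optimize import least_squares
LO=np.array([-2.53,-.77,.04,-1,.28,-3.11]);HI=np.array([2.53,2.02,2.7,4.14,2.66,3.11])
def rz(a):return Ro.from_euler('z',a).as_matrix()
def ry(a):return Ro.from_euler('y',a).as_matrix()
def fk(q,P):
    a0,h,d1,L2,a2,L3,a3,d2,Lt,o6,o3,o5=P
    R=rz(q[0]);p=R@[a0,d1,h]
    R=R@ry(q[1]);p=p+R@[a2,0,L2]
    R=R@ry(q[2]+o3);p=p+R@[a3,0,L3]
    R=R@rz(q[3]);R=R@ry(q[4]+o5);p=p+R@[0,d2,Lt]
    R=R@rz(q[5]+o6)
    return p,R
S=[([-1.48700977e+00,  3.42723650e-01,  1.52504452e+00, -2.94982775e-05,1.27538504e+00, -1.46035839e-01],[0.11955662, -0.51077691,  0.22603488],[-3.14004460e+00, -1.99181019e-04,  2.29830852e-01]),
([0.096,0.195,0.904,0.031,2.033,1.717],[0.4501,0.1291,0.5326],[-3.1129,-0.0056,-0.0357]),
([0.063,0.401,0.036,0.067,2.658,1.73],[0.4086,0.1123,0.6957],[-3.1059,-0.0428,-0.0367]),
([0.229, -0.0872, 0.4987, 0.0489, 2.6577, 1.741],[0.1497,0.1208,0.7393],[-3.1099,-0.0684,0.1019])]
def res(P):
    r=[]
    for q,p,e in S:
        a,R=fk(q,P); r+=list((a-p)); r+=list((R.T@Ro.from_euler('xyz',e).as_matrix()-np.eye(3)).ravel()*.3)
    return np.array(r)
def fit():
    best=None
    rng=np.random.default_rng(0)
    for k in range(15):
        x0=np.array([0,.3,.08,.4,0,.4,0,0,.3,np.pi/2*(k%4),0,0])+rng.normal(0,.05,12)
        o=least_squares(lambda x:np.r_[res(x),1e-4*(x-x0)[[0,4,6,7,10,11]]],x0)
        if best is None or o.cost<best.cost:best=o
    return best.x,best.cost
if __name__=='__main__':
    P,c=fit();print(P.round(4),c);print(np.abs(res(P)).max());np.save('P.npy',P)
E
python3 fk.py
```

```text
[ 2.0000e-04  2.2310e-01  7.5900e-02  5.0610e-01 -3.0000e-04  3.7970e-01
  4.6600e-02  5.0000e-04  3.1820e-01  1.5706e+00 -1.0000e-04 -0.0000e+00] 4.907833887840845e-08
0.00011813576795514564
```

```bash
cat > iks.py <<'E'
from fk import *
P=np.load('P.npy')
def sol(q0,pt,Rt,w):
    def f(q):
        p,R=fk(q,P); return np.r_[p-pt, w*Ro.from_matrix(Rt.T@R).as_rotvec()]
    o=least_squares(f,np.clip(q0,LO+1e-6,HI-1e-6),bounds=(LO,HI)); return o.x
E
python3 - <<'E'
from iks import *
for i,sh,t in [(1,[0,0,-.4],0),(2,[-.28,0,-.105],-8)]:
    q0=np.array(S[i][0]); p,R=fk(q0,P); 
    pt=p+R@np.array(sh); Rt=R@rz(np.radians(t))
    print('obs',S[i+1][0],S[i+1][2])
    for w in (.1,.3,.6,1,1.5,2,3):
        q=sol(q0,pt,Rt,w); a,Ra=fk(q,P); print(w,q.round(3),Ro.from_matrix(Ra).as_euler('xyz').round(3),a.round(3))
E
```

```text
obs [0.063, 0.401, 0.036, 0.067, 2.658, 1.73] [-3.1059, -0.0428, -0.0367]
0.1 [-0.207  0.14   0.04   0.468  2.043  1.833] [-2.69  -0.855 -0.257] [0.44  0.116 0.902]
0.3 [-0.053  0.243  0.04   0.254  2.462  1.789] [-2.976 -0.377 -0.073] [0.395 0.106 0.774]
0.6 [0.018 0.321 0.04  0.118 2.66  1.734] [-3.08  -0.114 -0.041] [0.373 0.1   0.726]
1 [0.035 0.324 0.102 0.079 2.66  1.714] [-3.101 -0.052 -0.038] [0.374 0.101 0.712]
1.5 [0.038 0.321 0.13  0.069 2.66  1.707] [-3.108 -0.027 -0.037] [0.373 0.101 0.707]
2 [0.04  0.32  0.14  0.065 2.66  1.705] [-3.11  -0.018 -0.036] [0.373 0.101 0.705]
3 [0.04  0.32  0.147 0.063 2.66  1.704] [-3.112 -0.011 -0.036] [0.372 0.101 0.703]
obs [0.229, -0.0872, 0.4987, 0.0489, 2.6577, 1.741] [-3.1099, -0.0684, 0.1019]
0.1 [ 0.348 -0.103  0.325 -0.042  2.66   1.778] [-3.096 -0.256  0.095] [0.125 0.12  0.779]
0.3 [ 0.3   -0.113  0.456  0.025  2.66   1.792] [-3.103 -0.134  0.1  ] [0.127 0.123 0.753]
0.6 [ 0.295 -0.113  0.514  0.038  2.66   1.797] [-3.109 -0.076  0.102] [0.128 0.125 0.74 ]
1 [ 0.294 -0.113  0.531  0.041  2.66   1.799] [-3.111 -0.058  0.103] [0.129 0.125 0.736]
1.5 [ 0.294 -0.113  0.537  0.042  2.66   1.799] [-3.112 -0.052  0.103] [0.129 0.125 0.735]
2 [ 0.294 -0.113  0.54   0.042  2.66   1.799] [-3.112 -0.05   0.103] [0.129 0.125 0.735]
3 [ 0.294 -0.113  0.541  0.043  2.66   1.8  ] [-3.112 -0.048  0.103] [0.129 0.125 0.734]
```

```bash
cat > plan.py <<'E'
from iks import *
def ikfull(pt,Rt,n=40,seed=0):
    rng=np.random.default_rng(seed); out=[]
    for k in range(n):
        q0=rng.uniform(LO,HI); q=sol(q0,pt,Rt,.6); p,R=fk(q,P)
        e=np.linalg.norm(p-pt)+np.linalg.norm(R-Rt)
        if e<2e-3 and not any(np.abs(q-o).max()<.05 for o in out): out.append(q)
    return out
def Rtool(theta,al,sgn):
    z=np.array([np.sin(theta)*np.cos(al),np.sin(theta)*np.sin(al),-np.cos(theta)])
    y=sgn*np.array([-np.sin(al),np.cos(al),0]); x=np.cross(y,z); return np.stack([x,y,z],1)
E
python3 - <<'E'
from plan import *
bar=np.array([.475,-.3576,.0875])
yaw=np.radians(98.5)
Rp=rz(yaw)
for al0,nm in ((8.5,'out'),(188.5,'in')):
  al=np.radians(al0)
  for th in (40,50,60):
    for s in (1,-1):
        R=Rtool(np.radians(th),al,s); tcp=bar+.019*R[:,2]
        g=ikfull(tcp,R)
        print(nm,th,s,'grasp',[x.round(2).tolist() for x in g])
        for t in (90,-90):
            R2=R@rz(np.radians(t)); Rpan=R2@R.T@Rp
            if Rpan[2,0]>0: continue
            lip=Rpan@np.array([.085,0,-.0675])
            tgt=np.array([.578,.1446,.27])-lip   # grasp point
            h=ikfull(tgt+.019*R2[:,2],R2)
            print('   pour',t,'lipdir',Rpan[:,0].round(2),[x.round(2).tolist() for x in h])
E
```

```text
out 40 1 grasp [[-1.09, 0.58, 1.9, 1.11, 0.75, 2.59]]
   pour -90 lipdir [-0.76 -0.11 -0.64] [[0.2, 0.15, 1.64, -0.06, 0.65, -3.05]]
out 40 -1 grasp [[-1.09, 0.58, 1.9, 1.11, 0.75, -0.56]]
   pour -90 lipdir [-0.76 -0.11 -0.64] [[0.2, 0.15, 1.64, -0.06, 0.65, 0.09]]
out 50 1 grasp [[-1.17, 0.64, 1.96, 1.35, 0.86, 2.28]]
   pour -90 lipdir [-0.64 -0.1  -0.77] [[0.23, 0.1, 1.81, -0.18, 0.36, -2.92]]
out 50 -1 grasp [[-1.17, 0.64, 1.96, 1.35, 0.86, -0.86]]
   pour -90 lipdir [-0.64 -0.1  -0.77] [[0.23, 0.1, 1.81, -0.18, 0.36, 0.23]]
out 60 1 grasp [[-1.23, 0.72, 2.0, 1.51, 1.02, 2.06]]
   pour -90 lipdir [-0.49 -0.07 -0.87] []
out 60 -1 grasp [[-1.23, 0.72, 2.0, 1.51, 1.02, -1.09]]
   pour -90 lipdir [-0.49 -0.07 -0.87] []
in 40 1 grasp [[-0.56, 0.95, 1.05, -0.44, 1.7, 0.93]]
   pour 90 lipdir [ 0.76  0.11 -0.64] [[0.18, 0.83, 0.53, 0.03, 2.47, -3.09]]
in 40 -1 grasp [[-0.56, 0.95, 1.05, -0.44, 1.7, -2.21]]
   pour 90 lipdir [ 0.76  0.11 -0.64] [[0.18, 0.83, 0.53, 0.03, 2.47, 0.05]]
in 50 1 grasp [[-0.53, 1.05, 0.93, -0.53, 1.86, 0.92]]
   pour 90 lipdir [ 0.64  0.1  -0.77] []
in 50 -1 grasp [[-0.53, 1.05, 0.93, -0.53, 1.86, -2.22]]
   pour 90 lipdir [ 0.64  0.1  -0.77] []
in 60 1 grasp [[-0.51, 1.15, 0.82, -0.63, 2.02, 0.9]]
   pour 90 lipdir [ 0.49  0.07 -0.87] []
in 60 -1 grasp [[-0.51, 1.15, 0.82, -0.63, 2.02, -2.25]]
   pour 90 lipdir [ 0.49  0.07 -0.87] []
```

```bash
cat > greedy.py <<'E'
from plan import *
zt=np.array([np.sin(np.radians(50))*np.cos(np.radians(8.5)),np.sin(np.radians(50))*np.sin(np.radians(8.5)),-np.cos(np.radians(50))])
def ang(R): return np.degrees(np.arccos(np.clip(R[:,2]@zt,-1,1)))
def step(q,sh,t=0,w=.65):
    p,R=fk(q,P); 
    for k in range(1,6):
        q=sol(q,p+R@np.array(sh)*k/5,R@rz(np.radians(t)*k/5),w)
    return q
def fib(n):
    i=np.arange(n)+.5; ph=np.arccos(1-2*i/n); g=np.pi*(1+5**.5)*i
    return np.stack([np.cos(g)*np.sin(ph),np.sin(g)*np.sin(ph),np.cos(ph)],1)
E
cat > g1.py <<'E'
from greedy import *
import sys
q=np.array(S[3][0])
for it in range(6):
    best=None
    for d in fib(60):
        p,R=fk(q,P); sh=R.T@d*.41
        q2=step(q,sh); a,R2=fk(q2,P)
        if a[2]<.35: continue
        s=ang(R2)
        if best is None or s<best[0]: best=(s,d,q2,a,sh)
    s,d,q,a,sh=best; print(it,'ang',s.round(1),'dir',d.round(2),'shift',(sh*1000).round(),'q',q.round(2),'p',a.round(2),flush=True)
E
timeout 550 python3 g1.py
```

```text
0 ang 35.7 dir [ 0.07 -0.17  0.98] shift [  47.   59. -403.] q [-0.1  -0.05  0.28  0.12  2.66  1.48] p [0.2  0.07 0.78]
1 ang 22.9 dir [-0.24 -0.4   0.88] shift [ -22.  151. -381.] q [-2.53 -0.05  0.04  2.61  2.66  1.55] p [ 0.17 -0.06  0.83]
2 ang 9.8 dir [-1.    0.03  0.08] shift [-345.  -48. -217.] q [-2.53  0.22  0.04  2.44  2.66  1.33] p [ 0.04 -0.18  0.83]
3 ang 2.9 dir [0.38 0.11 0.92] shift [ 366.  -34. -182.] q [-2.53  0.04  0.04  2.58  2.34  1.51] p [ 0.21 -0.1   0.9 ]
4 ang 1.0 dir [-0.92 -0.18 -0.35] shift [-356.   38. -199.] q [-2.53  0.46  0.04  2.31  2.66  1.13] p [-0.08 -0.28  0.79]
5 ang 1.0 dir [ 0.98 -0.2  -0.05] shift [231. 134. 311.] q [-1.56  0.22  0.51  1.16  2.15  0.7 ] p [ 0.32 -0.36  0.77]
```

```bash
sed -i 's/if a\[2\]<.35: continue/if a[2]<.4 or np.abs(q2-q).max()>1.1 or not -1.2<q2[0]<.7: continue/' g1.py; time timeout 550 python3 g1.py
```

```text
0 ang 35.7 dir [ 0.07 -0.17  0.98] shift [  47.   59. -403.] q [-0.1  -0.05  0.28  0.12  2.66  1.48] p [0.2  0.07 0.78]
1 ang 25.3 dir [ 0.07 -0.17  0.98] shift [ 119.   69. -386.] q [-0.71 -0.    0.06  0.69  2.66  1.44] p [0.24 0.02 0.82]
2 ang 14.4 dir [0.38 0.11 0.92] shift [ 304.  -25. -274.] q [-0.28  0.08  0.04  0.31  2.4   1.49] p [0.33 0.05 0.84]
3 ang 2.6 dir [0.44 0.5  0.75] shift [ 342. -182. -136.] q [ 0.38  0.22  0.04 -0.2   2.06  1.66] p [0.44 0.2  0.86]
4 ang 0.5 dir [-0.89 -0.3   0.35] shift [-148.   76. -375.] q [ 0.29 -0.22  0.04 -0.17  2.44  1.56] p [0.09 0.07 0.9 ]
5 ang 0.5 dir [ 0.91  0.35 -0.22] shift [178. -94. 357.] q [ 0.4   0.04  0.59 -0.2   1.65  1.75] p [0.47 0.21 0.81]
real	0m57.471s
user	0m57.917s
sys	0m0.181s
```

```bash
cat > q.py <<'E'
from greedy import *
from cell import robot
s=robot.observe(); q=s['qpos']; p,R=fk(q,P)
print('t',s['time'],'q',q.round(3).tolist(),'p',s['tool_pos'].round(4).tolist(),'z',Ro.from_euler('xyz',s['tool_rot']).as_matrix()[:,2].round(3),'ang',ang(R).round(1),'fkerr',np.abs(p-s['tool_pos']).max().round(4))
E
cat > g2.py <<'E'
from q import *
L=[]
for d in fib(80):
    sh=R.T@d*.41; q2=step(q,sh); a,R2=fk(q2,P)
    if a[2]<.4 or np.abs(q2-q).max()>1.1 or not -1.2<q2[0]<.7: continue
    L.append((ang(R2),(sh*1000).round(),q2.round(2),a.round(2)))
L.sort(key=lambda t:t[0])
for l in L[:4]:print(*l)
E
python3 -m pendant '[[[5,6,-40],0],[[9,12,-81],0],[[14,18,-121],0],[[19,24,-161],0],[[23,29,-201],0],[[28,35,-242],0],[[33,41,-282],0],[[38,47,-322],0],[[42,53,-363],0],[[47,59,-403],0]]'
python3 g2.py
```

```text
time: 8.13
tool_pos: [0.181, 0.0987, 0.7447]
tool_rot: [-3.11, -0.093, 0.101]
contact_force: [1.1, -0.4, 0.1]
opening: 0.0004
t 8.1333 q [0.061, -0.06, 0.452, 0.075, 2.657, 1.597] p [0.181, 0.0987, 0.7447] z [ 0.089  0.04  -0.995] ang 44.6 fkerr 0.0001
34.31600983937205 [  55.   50. -403.] [-0.22 -0.02  0.23  0.19  2.66  1.43] [0.22 0.06 0.78]
34.98920791215515 [ 175.  -37. -369.] [0.08 0.14 0.08 0.15 2.66 1.69] [0.27 0.12 0.78]
35.50079368638394 [ 186.  128. -342.] [-0.44  0.14  0.1   0.28  2.66  1.3 ] [ 0.3  -0.01  0.77]
37.54892388274395 [ 300.   38. -277.] [-0.11  0.25  0.04  0.18  2.64  1.53] [0.36 0.06 0.75]
```

```bash
python3 -m pendant '[[[47,59,-403],0]]'; python3 q.py
python3 -m pendant '[[[47,59,-403],0],[[47,59,-403],0]]'; python3 q.py
```

```text
time: 8.22
tool_pos: [0.1854, 0.0942, 0.749]
tool_rot: [-3.111, -0.113, 0.101]
contact_force: [0.3, -0.2, -0.1]
opening: 0.0005
t 8.2167 q [0.03, -0.056, 0.429, 0.082, 2.657, 1.574] p [0.1854, 0.0942, 0.749] z [ 0.109  0.042 -0.993] ang 43.5 fkerr 0.0001
time: 8.38
tool_pos: [0.1911, 0.0855, 0.7547]
tool_rot: [-3.114, -0.14, 0.1]
contact_force: [-0.9, -1.1, 0.4]
opening: 0.0003
t 8.3833 q [-0.029, -0.054, 0.401, 0.098, 2.657, 1.53] p [0.1911, 0.0855, 0.7547] z [ 0.136  0.042 -0.99 ] ang 41.9 fkerr 0.0001
```

```bash
cat > g3.py <<'E'
from greedy import *
q0=np.array([0.061, -0.06, 0.452, 0.075, 2.657, 1.597]);p,R=fk(q0,P);sh=np.array([47,59,-403.]);sh*=.0417/np.linalg.norm(sh)
for w in (.1,.2,.3,.4,.6): 
    q=sol(q0,p+R@sh,R,w); a,R2=fk(q,P); print(w,q.round(3),R2[:,2].round(3),a.round(4))
E
python3 g3.py
cat > g4.py <<'E'
from q import *
import sys
w=float(sys.argv[1]); N=int(sys.argv[2])
for it in range(N):
    p,R=fk(q,P);best=None
    for d in fib(60):
        sh=R.T@d*.0417; q2=sol(q,p+R@sh,R,w); a,R2=fk(q2,P)
        if a[2]<.4 or np.abs(q2-q).max()>.25 or not -1.2<q2[0]<.7: continue
        s=ang(R2)
        if best is None or s<best[0]: best=(s,d,q2,a,sh)
    if it%4==0: print(it,best[0].round(1),'sh',(best[4]*1000).round(),'q',best[2].round(2),'p',best[3].round(2),flush=True)
    q=best[2]
E
timeout 500 python3 g4.py .25 20
```

```text
0.1 [ 0.01  -0.053  0.288  0.094  2.66   1.57 ] [ 0.242  0.046 -0.969] [0.1831 0.0921 0.7784]
0.2 [ 0.018 -0.055  0.344  0.09   2.66   1.571] [ 0.189  0.045 -0.981] [0.1837 0.0929 0.7669]
0.3 [ 0.023 -0.056  0.381  0.087  2.66   1.572] [ 0.153  0.044 -0.987] [0.1842 0.0935 0.759 ]
0.4 [ 0.026 -0.056  0.403  0.085  2.66   1.573] [ 0.131  0.043 -0.99 ] [0.1844 0.0938 0.7543]
0.6 [ 0.029 -0.056  0.424  0.083  2.66   1.573] [ 0.111  0.042 -0.993] [0.1846 0.0941 0.7498]
t 8.3833 q [-0.029, -0.054, 0.401, 0.098, 2.657, 1.53] p [0.1911, 0.0855, 0.7547] z [ 0.136  0.042 -0.99 ] ang 41.9 fkerr 0.0001
0 37.4 sh [  8.   6. -41.] q [-0.08 -0.05  0.31  0.12  2.66  1.51] p [0.2  0.08 0.77]
4 19.6 sh [ 32.  -3. -27.] q [-0.53 -0.04  0.04  0.62  2.61  1.56] p [0.22 0.07 0.83]
8 2.4 sh [ 38.  -3. -16.] q [-0.37 -0.07  0.04  0.51  2.33  1.61] p [0.26 0.1  0.9 ]
12 1.0 sh [  4. -28.  31.] q [-0.95 -0.35  0.24  1.18  2.31  1.74] p [0.2  0.22 0.88]
16 1.0 sh [-39. -11.  11.] q [-1.14 -0.67  0.67  1.27  2.26  1.59] p [0.2  0.31 0.8 ]
```

```bash
sed -i 's/it%4/it%5/' g4.py; timeout 560 python3 g4.py .6 41
```

```text
t 8.3833 q [-0.029, -0.054, 0.401, 0.098, 2.657, 1.53] p [0.1911, 0.0855, 0.7547] z [ 0.136  0.042 -0.99 ] ang 41.9 fkerr 0.0001
0 40.7 sh [  8.   6. -41.] q [-0.06 -0.05  0.37  0.11  2.66  1.51] p [0.2  0.08 0.76]
5 34.6 sh [ 12.   7. -39.] q [-0.24 -0.02  0.24  0.22  2.66  1.43] p [0.22 0.06 0.78]
10 28.6 sh [ 16.   7. -38.] q [-0.49  0.01  0.12  0.44  2.66  1.41] p [0.24 0.03 0.8 ]
15 22.8 sh [ 20.   8. -36.] q [-1.02 -0.02  0.04  1.05  2.65  1.5 ] p [0.23 0.01 0.83]
20 17.4 sh [ 34.  -3. -24.] q [-0.9  -0.    0.04  0.92  2.55  1.49] p [0.27 0.01 0.84]
25 11.5 sh [ 27.   8. -31.] q [-1.11 -0.01  0.04  1.14  2.45  1.5 ] p [0.29 0.   0.86]
30 5.9 sh [ 38.  -2. -16.] q [-0.98  0.    0.04  1.    2.32  1.48] p [0.32 0.   0.88]
35 4.2 sh [  6. -35. -21.] q [-0.56  0.02  0.04  0.59  2.22  1.49] p [0.35 0.04 0.9 ]
40 4.2 sh [-18. -22.  30.] q [-0.02 -0.22  0.79  0.05  1.69  1.49] p [0.38 0.09 0.81]
```

```bash
for i in 1; do
python3 -m pendant '[[[10,3,-40],0]]'
python3 -m pendant '[[[10,3,-40],0]]'
python3 -m pendant '[[[10,3,-40],0]]'
python3 -m pendant '[[[11,3,-40],0]]'
python3 -m pendant '[[[11,3,-40],0]]'
python3 -m pendant '[[[11,3,-40],0]]'
done | grep -E 'tool_rot'; timeout 560 python3 g4.py .6 6
```

```text
tool_rot: [-3.115, -0.161, 0.099]
tool_rot: [-3.117, -0.183, 0.098]
tool_rot: [-3.119, -0.205, 0.097]
tool_rot: [-3.121, -0.228, 0.097]
tool_rot: [-3.122, -0.25, 0.096]
tool_rot: [-3.124, -0.272, 0.096]
t 8.8833 q [-0.137, -0.005, 0.222, 0.17, 2.657, 1.497] p [0.2187, 0.0724, 0.7834] z [ 0.266  0.043 -0.963] ang 34.4 fkerr 0.0001
0 33.2 sh [ 13.   7. -39.] q [-0.19 -0.    0.2   0.21  2.66  1.48] p [0.22 0.07 0.79]
5 27.1 sh [ 17.   7. -37.] q [-0.49  0.01  0.08  0.5   2.66  1.47] p [0.24 0.04 0.81]
```

```bash
for i in 1; do
python3 -m pendant '[[[15,0,-39],0]]'
python3 -m pendant '[[[15,0,-39],0]]'
python3 -m pendant '[[[15,0,-39],0]]'
python3 -m pendant '[[[17,0,-38],0]]'
python3 -m pendant '[[[17,0,-38],0]]'
python3 -m pendant '[[[17,0,-38],0]]'
python3 -m pendant '[[[20,0,-37],0]]'
python3 -m pendant '[[[20,0,-37],0]]'
python3 -m pendant '[[[20,0,-37],0]]'
python3 -m pendant '[[[20,0,-37],0]]'
done | grep -E 'tool_rot'; timeout 560 python3 g4.py .6 6
```

```text
tool_rot: [-3.126, -0.295, 0.095]
tool_rot: [-3.127, -0.317, 0.094]
tool_rot: [-3.128, -0.339, 0.094]
tool_rot: [-3.128, -0.361, 0.093]
tool_rot: [-3.128, -0.382, 0.093]
tool_rot: [-3.128, -0.403, 0.093]
tool_rot: [-3.126, -0.42, 0.094]
tool_rot: [-3.123, -0.433, 0.095]
tool_rot: [-3.12, -0.449, 0.097]
tool_rot: [-3.118, -0.464, 0.099]
t 9.7167 q [-0.564, -0.012, 0.037, 0.684, 2.657, 1.582] p [0.2244, 0.0592, 0.8231] z [ 0.443  0.068 -0.894] ang 23.4 fkerr 0.0003
0 22.3 sh [  8.  -8. -40.] q [-0.71 -0.04  0.04  0.86  2.66  1.62] p [0.21 0.07 0.83]
5 16.8 sh [ 34.  -4. -24.] q [-0.46  0.    0.04  0.58  2.53  1.58] p [0.26 0.07 0.84]
```

```bash
for i in 1; do
python3 -m pendant '[[[33,-6,-25],0]]'
python3 -m pendant '[[[33,-6,-25],0]]'
python3 -m pendant '[[[33,-6,-25],0]]'
python3 -m pendant '[[[34,-5,-24],0]]'
python3 -m pendant '[[[34,-5,-24],0]]'
python3 -m pendant '[[[34,-5,-24],0]]'
python3 -m pendant '[[[34,-4,-24],0]]'
python3 -m pendant '[[[34,-4,-23],0]]'
done | grep -E 'tool_rot'; timeout 560 python3 g4.py .6 6
```

```text
tool_rot: [-3.114, -0.47, 0.1]
tool_rot: [-3.11, -0.474, 0.099]
tool_rot: [-3.106, -0.477, 0.098]
tool_rot: [-3.104, -0.48, 0.098]
tool_rot: [-3.101, -0.481, 0.097]
tool_rot: [-3.1, -0.481, 0.097]
tool_rot: [-3.099, -0.481, 0.096]
tool_rot: [-3.097, -0.48, 0.096]
t 10.3833 q [-0.896, -0.032, 0.037, 1.078, 2.657, 1.646] p [0.2247, 0.0504, 0.8264] z [ 0.455  0.088 -0.886] ang 22.4 fkerr 0.0004
0 21.4 sh [ 32.  -4. -26.] q [-0.72 -0.01  0.04  0.88  2.63  1.61] p [0.24 0.05 0.83]
5 15.7 sh [ 35.  -4. -23.] q [-0.74 -0.    0.04  0.89  2.52  1.6 ] p [0.27 0.05 0.84]
```

```bash
python3 -c "
from h import *
rel(.50,.15,.72)"
```

```text
shift [202.3 -62.8 228.3] turn None n 7.469281636576241
```

```bash
python3 -m pendant '[[[202,-63,228],0],[[202,-63,228],0],[[202,-63,228],0],[[202,-63,228],0],[[202,-63,228],0],[[202,-63,228],0],[[202,-63,228],0],[[202,-63,228],0],[[202,-63,228],0]]'; python3 q.py;python3 -c "
from h import *
rel(.84,.2,.55)"
```

```text
time: 11.13
tool_pos: [0.4626, 0.1377, 0.7351]
tool_rot: [-3.098, -0.48, 0.099]
contact_force: [0.7, -0.4, -0.2]
opening: 0.0006
t 11.1333 q [0.103, 0.167, 0.401, 0.048, 2.093, 1.598] p [0.4626, 0.1377, 0.7351] z [ 0.455  0.088 -0.886] ang 22.5 fkerr 0.0001
shift [253.2 -10.1 341.1] turn None n 10.18989497986086
```

```bash
python3 -m pendant '[[[253,-10,341],0],[[253,-10,341],0],[[253,-10,341],0],[[253,-10,341],0],[[253,-10,341],0],[[253,-10,341],0],[[253,-10,341],0],[[253,-10,341],0],[[253,-10,341],0],[[253,-10,341],0]]'; python3 g4.py .6 16
```

```text
time: 11.97
tool_pos: [0.7981, 0.1908, 0.5286]
tool_rot: [-3.096, -0.495, 0.099]
contact_force: [0.5, 0.7, 0.2]
opening: 0.0005
t 11.9667 q [0.13, 0.779, 0.039, 0.031, 1.827, 1.606] p [0.7981, 0.1908, 0.5286] z [ 0.468  0.092 -0.879] ang 21.6 fkerr 0.0002
0 20.0 sh [40.  5. -9.] q [0.12 0.78 0.04 0.04 1.8  1.6 ] p [0.81 0.18 0.53]
5 12.1 sh [41.  5. -4.] q [0.05 0.77 0.04 0.09 1.67 1.55] p [0.85 0.15 0.56]
10 4.1 sh [41.  5.  2.] q [0.01 0.77 0.04 0.13 1.53 1.52] p [0.89 0.12 0.59]
15 1.4 sh [-6. 30. 28.] q [-0.13  0.82  0.04  0.24  1.43  1.41] p [0.93 0.03 0.58]
```

```bash
for i in 1; do
python3 -m pendant '[[[40,5,-9],0]]'
python3 -m pendant '[[[40,5,-8],0]]'
python3 -m pendant '[[[40,5,-8],0]]'
python3 -m pendant '[[[41,5,-7],0]]'
python3 -m pendant '[[[41,5,-6],0]]'
python3 -m pendant '[[[41,5,-5],0]]'
done | grep -E 'tool_rot'; timeout 560 python3 g4.py .6 6
```

```text
tool_rot: [-3.093, -0.507, 0.1]
tool_rot: [-3.091, -0.532, 0.1]
tool_rot: [-3.088, -0.559, 0.099]
tool_rot: [-3.085, -0.59, 0.097]
tool_rot: [-3.083, -0.622, 0.095]
tool_rot: [-3.081, -0.654, 0.093]
t 12.4667 q [0.05, 0.774, 0.036, 0.087, 1.679, 1.546] p [0.8469, 0.1467, 0.5607] z [ 0.599  0.117 -0.792] ang 12.5 fkerr 0.0002
0 10.9 sh [41.  5. -3.] q [0.04 0.77 0.04 0.1  1.65 1.54] p [0.85 0.14 0.57]
5 3.0 sh [41.  5.  3.] q [-0.01  0.78  0.04  0.14  1.51  1.51] p [0.89 0.12 0.6 ]
```

```bash
for i in 1; do
python3 -m pendant '[[[41,8,-3],0]]'
python3 -m pendant '[[[41,8,-2],0]]'
python3 -m pendant '[[[41,8,-1],0]]'
python3 -m pendant '[[[41,8,0],0]]'
python3 -m pendant '[[[41,8,1],0]]'
python3 -m pendant '[[[41,8,2],0]]'
done | grep -E 'tool_rot'; python3 q.py
```

```text
tool_rot: [-3.079, -0.686, 0.091]
tool_rot: [-3.077, -0.719, 0.088]
tool_rot: [-3.076, -0.751, 0.086]
tool_rot: [-3.075, -0.784, 0.084]
tool_rot: [-3.075, -0.817, 0.081]
tool_rot: [-3.075, -0.849, 0.079]
t 12.9667 q [-0.037, 0.746, 0.036, 0.153, 1.52, 1.486] p [0.8821, 0.0924, 0.6218] z [ 0.742  0.125 -0.659] ang 1.5 fkerr 0.0003
```

```bash
python3 -m pendant '[[[41,10,3],0]]' 1 60 | grep rot
cat > plan2.py <<'E'
from q import *
Rm=Ro.from_euler('xyz',s['tool_rot']).as_matrix()
panx=np.array([np.cos(np.radians(98.5)),np.sin(np.radians(98.5)),0]); pany=np.array([-panx[1],panx[0],0])
th=np.degrees(np.arccos(-Rm[2,2])); az=np.degrees(np.arctan2(Rm[1,2],Rm[0,2])); print('theta',th,'az',az)
# best turn: tool y ~ -panx
best=min(np.arange(-20,20,.1),key=lambda t:np.linalg.norm((Rm@rz(np.radians(t)))[:,1]+panx)); print('turn',best)
Rg=Rm@rz(np.radians(best)); print('tool y vs -panx deg',np.degrees(np.arccos(-(Rg[:,1]@panx))), 'y elev',np.degrees(np.arcsin(Rg[2,1])))
bar=np.array([.475,-.3576,.0875+.003])+pany*.015   # toward hand (pan +y = -x)
g=bar+.019*Rg[:,2]; pre=g-.13*Rg[:,2]
E
cat > p3.py <<'E'
from plan2 import *
print('g',g,'pre',pre)
def track(q,p0,R0,p1,R1,n=25):
    for k in range(1,n+1):
        f=k/n; rv=Ro.from_matrix(R0.T@R1).as_rotvec()
        q=sol(q,p0+(p1-p0)*f,R0@Ro.from_rotvec(rv*f).as_matrix(),.6); p,R=fk(q,P)
        if k%5==0: print(k,q.round(2),'err',np.linalg.norm(p-(p0+(p1-p0)*f)).round(4))
    return q
q1=track(q,s['tool_pos'],Rm,pre,Rg); q2=track(q1,pre,Rg,g,Rg,5)
d=Rm.T@(pre-s['tool_pos'])*1000; print('shift pre',d.round(1),np.linalg.norm(d)/41.7)
E
python3 p3.py
```

```text
tool_rot: [-3.075, -0.882, 0.077]
t 13.05 q [-0.052, 0.741, 0.036, 0.166, 1.493, 1.475] p [0.887, 0.0829, 0.6324] z [ 0.763  0.125 -0.634] ang 0.9 fkerr 0.0003
theta 50.62948767942884 az 9.327944430013329
turn -2.5999999999997527
tool y vs -panx deg 0.6400520441189143 y elev -0.40880921881488724
g [ 0.47465868 -0.35743641  0.07844768] pre [ 0.37548977 -0.37372561  0.16091093]
5 [-0.23  0.32  1.04  0.37  0.97  1.15] err 0.0
10 [-0.47  0.16  1.49  0.67  0.83  0.68] err 0.0
15 [-0.79  0.12  1.8   0.96  0.88  0.13] err 0.0
20 [-1.13  0.22  1.98  1.09  1.   -0.36] err 0.0
25 [-1.44  0.44  1.99  1.06  1.08 -0.73] err 0.0
5 [-1.21  0.64  1.97  1.32  0.9  -0.87] err 0.0
shift pre [-710.5  407.1 -148.3] 19.955738054074626
```

```bash
python3 -c "
from h import *
rel(.56,-.12,.45)"
```

```text
shift [-358.   167.  -159.2] turn None n 10.21305173815218
```

```bash
python3 -m pendant '[[[-358,167,-159],-2.6],[[-358,167,-159],-2.6],[[-358,167,-159],-2.6],[[-358,167,-159],-2.6],[[-358,167,-159],-2.6],[[-358,167,-159],-2.6],[[-358,167,-159],-2.6],[[-358,167,-159],-2.6],[[-358,167,-159],-2.6],[[-358,167,-159],-2.6]]'
python3 - <<'E'
from h import *
im=robot.read_camera('top'); save('top4',im)
im=robot.read_camera('side'); save('side4',im)
E
```

```text
time: 13.88
tool_pos: [0.619, -0.0835, 0.4871]
tool_rot: [-3.139, -0.89, 0.154]
contact_force: [-0.2, -0.8, -0.1]
opening: 0.0693
```

View pics/top4.png

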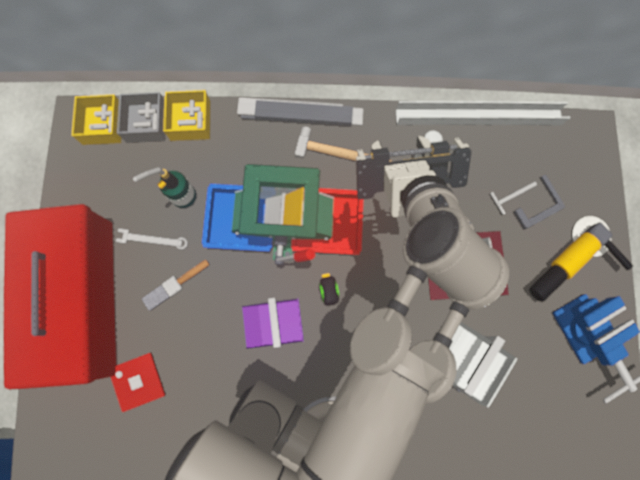

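View pics/side4.png

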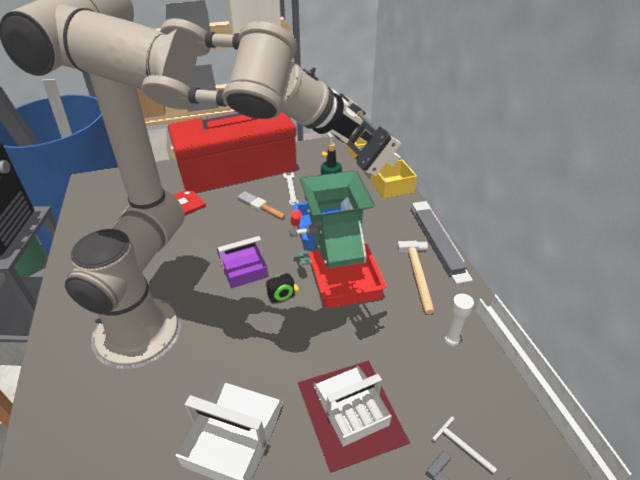

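Run:
```python
from h import *
im=cv2.imread('pics/side4.png'); cv2.imwrite('pics/c4.png',cv2.resize(im[355:475,170:420],(800,384),interpolation=3))
c=robot.calibration('top');s=robot.calibration('side')
print(tri(c,(500,340),s,(265,422)),tri(c,(467,392),s,(190,402)))
# predicted bar in side
for P in [(.535,-.3486,.100),(.4152,-.3665,.100),(.475,-.3576,.0875)]: print(proj(s,P), proj(c,P))
```

```text
(array([ 0.27597144, -0.39673235,  0.12449314]), np.float64(0.01568486606036501)) (array([ 0.14436296, -0.31366566,  0.11563394]), np.float64(0.002273634441297514))
[380.10568393 377.5732687 ] [473.50945391 234.74721171]
[327.45218132 398.637702  ] [482.29015227 281.07448865]
[353.9651154  391.14000211] [476.29152086 258.51226757]
```

View pics/c4.png

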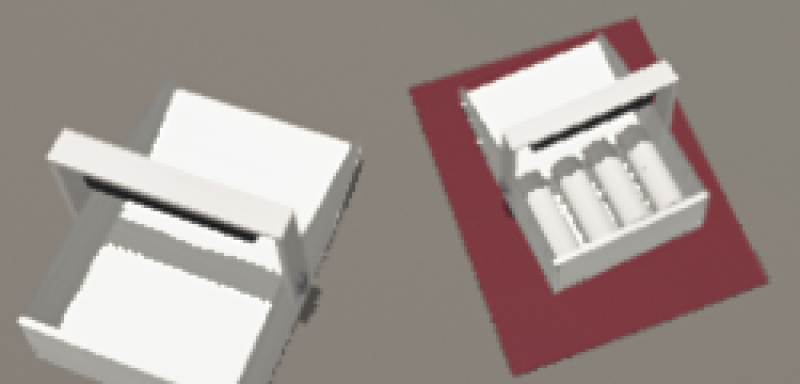

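```bash
sed -n '$p' plan2.py; python3 p3.py | grep -E 'theta|turn|tool y|shift|^g'
```

```text
g=bar+.019*Rg[:,2]; pre=g-.13*Rg[:,2]
theta 50.53027623381924 az 8.990331421033211
turn -0.0999999999997172
tool y vs -panx deg 0.38139643712230675 y elev -0.2767396472816961
g [ 0.47465182 -0.35752512  0.07842226] pre [ 0.37552983 -0.37320736  0.16105941]
shift pre [-426.   250.3  -14.2] 11.853387195518323
```

```bash
python3 -m pendant '[[[-426,250,-14],0],[[-426,250,-14],0],[[-426,250,-14],0],[[-426,250,-14],0],[[-426,250,-14],0],[[-426,250,-14],0],[[-426,250,-14],0],[[-426,250,-14],0],[[-426,250,-14],0],[[-426,250,-14],0]]'; python3 p3.py | grep -E 'theta|turn|tool y|shift|^g'
```

```text
time: 14.82
tool_pos: [0.4152, -0.3283, 0.2157]
tool_rot: [3.138, -0.883, 0.154]
contact_force: [1.1, -0.5, -0.6]
opening: 0.0921
theta 50.57408489362337 az 8.513506225665177
turn 0.20000000000028706
tool y vs -panx deg 0.01043319571557389 y elev -0.006692652653399088
g [ 0.47467952 -0.3576444   0.07843348] pre [ 0.375368   -0.37251054  0.16099388]
shift pre [-71.5  37.6  -0.8] 1.9380185580253682
```

Aligned to 0.01°. Go to pregrasp and look before closing in.

```bash
python3 -m pendant '[[[-40,20,0],0.2],[[-72,38,-1],0.2],[[-72,38,-1],0.2],[[-72,38,-1],0.2]]'; python3 p3.py | grep -E 'theta|turn|tool y|shift|^g'
python3 - <<'E'
from h import *
im=robot.read_camera('wrist'); save('wrist5',im)
im=robot.read_camera('side'); save('side5',cv2.resize(im[240:480,150:470],(800,600)))
c=robot.calibration('wrist')
for P in [(.535,-.3486,.100),(.4152,-.3665,.100)]: print(proj(c,P))
rel(.4747,-.3576,.0784)
E
```

```text
time: 15.15
tool_pos: [0.3741, -0.3759, 0.1611]
tool_rot: [3.138, -0.882, 0.148]
contact_force: [-0.2, 0.0, 0.8]
opening: 0.0914
theta 50.549942491260836 az 8.201429166651758
turn 2.8421709430404007e-13
tool y vs -panx deg 0.2325159461365481 y elev 0.12319286020867176
g [ 0.47468611 -0.35772421  0.0784273 ] pre [ 0.37532953 -0.37204425  0.16103   ]
shift pre [ 1.1 -3.6  1.4] 0.09714754935248579
[316.61644589 157.83257764]
[316.00290374 282.91532499]
shift [ -1.1  -1.8 131.2] turn None n 3.1472154356636852
```

View pics/wrist5.png

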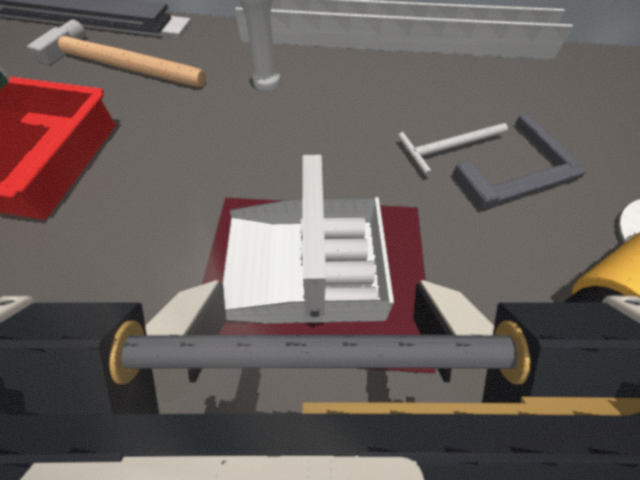

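View pics/side5.png

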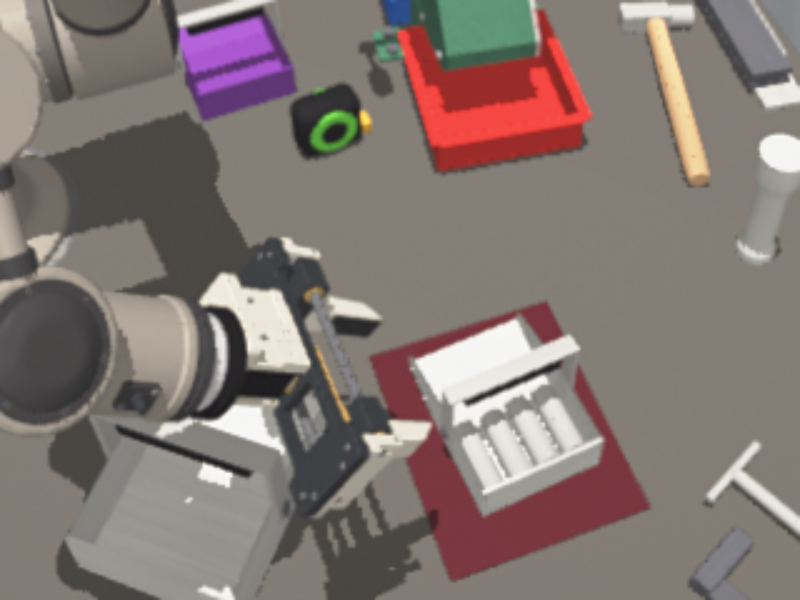

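```bash
python3 -m pendant '[[[-1,-2,35],0],[[-1,-2,70],0],[[-1,-2,95],0],[[-1,-2,112],0],[[-1,-2,122],0],[[-1,-2,126],0],[[-1,-2,126],0]]'
python3 - <<'E'
from h import *
im=robot.read_camera('side'); save('side6',cv2.resize(im[300:480,200:440],(800,600)))
im=robot.read_camera('wrist'); save('wrist6',im)
E
```

```text
time: 15.83
tool_pos: [0.4717, -0.3574, 0.0829]
tool_rot: [3.132, -0.883, 0.158]
contact_force: [0.7, 0.4, -0.1]
opening: 0.0915
```

View pics/side6.png

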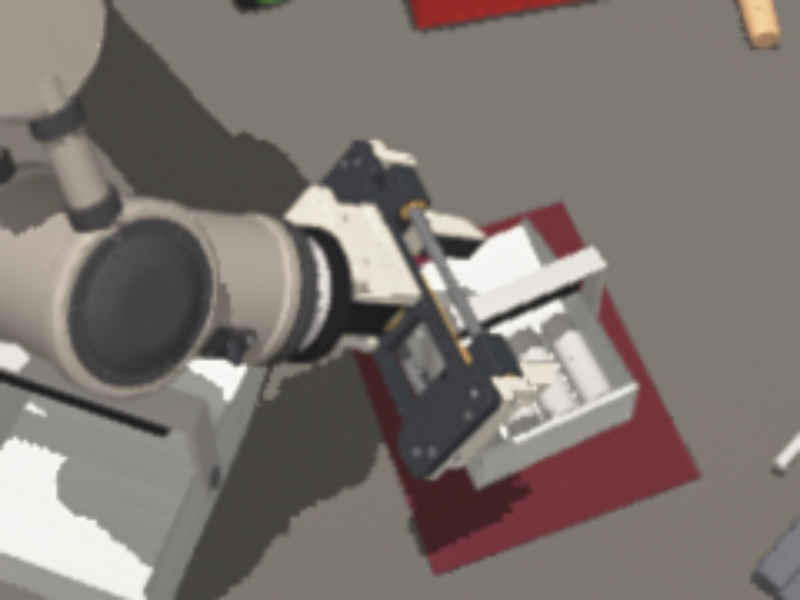

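View pics/wrist6.png

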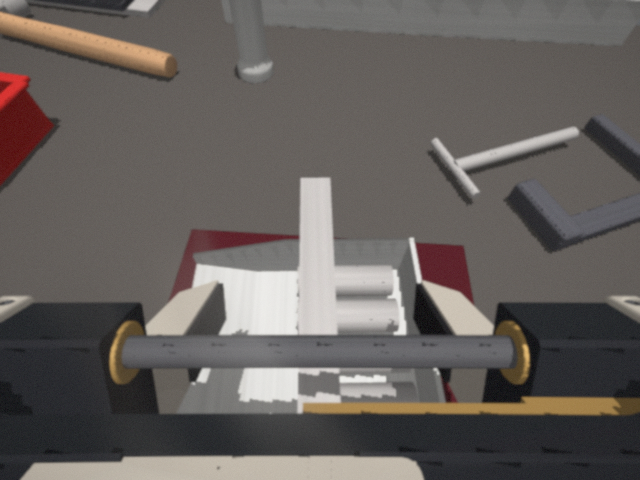

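```bash
python3 -m pendant '[[[0,0,3],0],[[0,0,3],0],[[0,0,3],0],[[0,0,3],0],[[0,0,3],0],[[0,0,3],0],[[0,0,3],0],[[0,0,3],0],[[0,0,3],0],[[0,0,3],0]]' 0 60
python3 - <<'E'
from h import *
im=robot.read_camera('wrist'); save('wrist7',im)
print(robot.observe()['torque'])
E
```

```text
time: 16.77
tool_pos: [0.4731, -0.3579, 0.0811]
tool_rot: [3.132, -0.883, 0.156]
contact_force: [1.1, 0.0, -0.5]
opening: 0.0295
[-0.03908287  0.41374416  0.01967805]
```

View pics/wrist7.png

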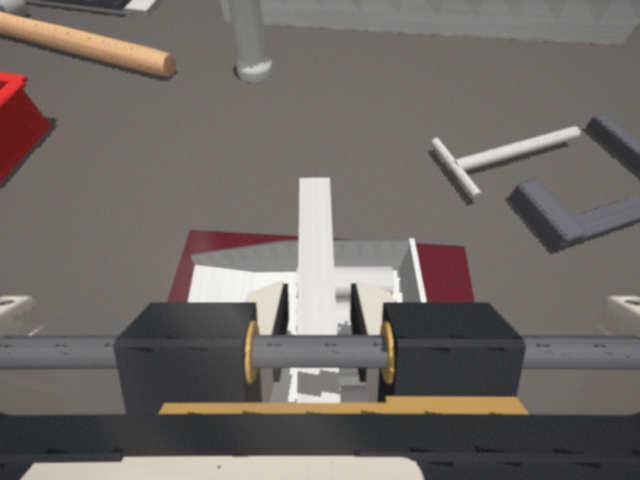

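Still closing; bar centred. Wait a few more rows.

```bash
python3 -m pendant '[[[0,0,0],0],[[0,0,0],0],[[0,0,0],0],[[0,0,0],0],[[0,0,0],0]]' 0 60
python3 -c "
from h import *
s=robot.observe();rel(*(s['tool_pos']+[0,0,.04]));print(s['tool_pos'],s['torque'])"
```

```text
time: 17.23
tool_pos: [0.4731, -0.3576, 0.0811]
tool_rot: [3.133, -0.883, 0.156]
contact_force: [0.0, 2.8, 0.2]
opening: 0.0146
shift [ 30.9   0.2 -25.4] turn None n 0.9592326139088728
[ 0.47312811 -0.35755871  0.08110901] [0.10130446 0.40565398 0.20458845]
```

```bash
python3 -m pendant '[[[4,0,-3],0],[[8,0,-6],0],[[14,0,-11],0],[[21,0,-17],0],[[31,0,-25],0],[[46,0,-37],0],[[62,0,-50],0],[[77,0,-62],0],[[77,0,-62],0]]'
python3 - <<'E'
from h import *
im=robot.read_camera('side'); save('side8',cv2.resize(im[240:480,150:470],(800,600)))
print(robot.observe()['torque'])
E
```

```text
time: 17.98
tool_pos: [0.4746, -0.3579, 0.1839]
tool_rot: [3.123, -0.885, 0.163]
contact_force: [-0.2, -0.1, -6.4]
opening: 0.0147
[-0.09089829  1.42911902 -0.01664509]
```

View pics/side8.png

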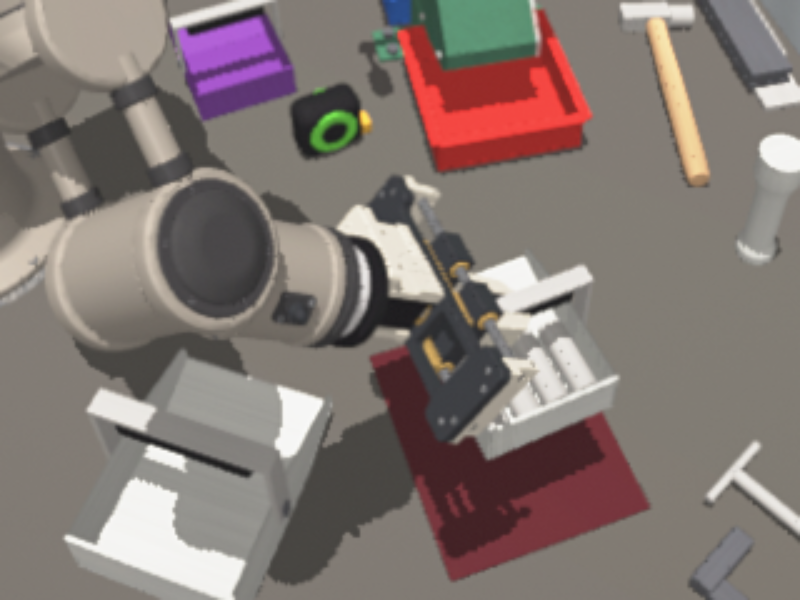

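```bash
cat > pour.py <<'E'
from plan import *
from cell import robot
s=robot.observe(); Rm=Ro.from_euler('xyz',s['tool_rot']).as_matrix(); q0=s['qpos']
Rgr=Ro.from_euler('xyz',[3.133,-.883,.156]).as_matrix(); pgr=np.array([.4731,-.3576,.0811])
Rpan0=rz(np.radians(98.5)); ppan0=np.array([.4735,-.3477,.004])
RTP=Rgr.T@Rpan0; pTP=Rgr.T@(ppan0-pgr)
def pan(pt,R): return pt+R@pTP, R@RTP
corners=np.array([[.075,.056,.016],[.075,-.056,.016],[.035,.056,0],[.035,-.056,0],[-.075,.056,0],[-.075,-.056,0],[-.075,.056,.042],[-.075,-.056,.042],[.075,0,.016]])
body=np.array([[sx*.0375,sy*.095,-.066-b] for sx in(1,-1) for sy in (1,-1) for b in (0,.08)])
def show(pt,R):
    a,b=pan(pt,R); c=a+corners@b.T; g=pt+body@R.T
    return c,g,b
cy=np.radians(-2.2); C=np.array([.578,.1446,0]); Rc=rz(cy)
def inch(x): return (x-C)@Rc
E
cat > p5.py <<'E'
from pour import *
np.set_printoptions(suppress=True,precision=3,linewidth=150)
Rf=Rm@rz(np.radians(-90)); lipt=C+Rc@np.array([.025,0,.262])
a,b=pan(np.zeros(3),Rf); ptF=lipt-(a+b@corners[8])
for ph in (0,30,45,60,75,90,100):
    R=Rm@rz(np.radians(-ph)); c,g,b=show(ptF,R); cc=inch(c); gg=inch(g)
    print('phi',ph,'lipdown',np.degrees(np.arcsin(-b[2,0])).round(1),'side',np.degrees(np.arcsin(b[2,1])).round(1),'lip ctr',cc[8],'corners',cc[0],cc[1],'back bot',cc[4],cc[5],'body min',gg[gg[:,2].argmin()])
print('ptF',ptF)
q=ikfull(ptF,Rf); print(q)
q=ikfull(ptF,Rm); print(q)
E
python3 p5.py
```

```text
phi 0 lipdown 0.3 side -0.0 lip ctr [0.025 0.133 0.291] corners [-0.03   0.123  0.291] [0.08  0.144 0.291] back bot [-0.002 -0.025  0.276] [ 0.108 -0.004  0.276] body min [-0.052  0.13   0.365]
phi 30 lipdown 23.0 side 3.9 lip ctr [0.009 0.095 0.263] corners [-0.04   0.068  0.267] [0.058 0.122 0.26 ] back bot [ 0.033 -0.057  0.311] [ 0.131 -0.002  0.303] body min [-0.073  0.093  0.332]
phi 45 lipdown 33.3 side 8.5 lip ctr [0.007 0.071 0.256] corners [-0.037  0.037  0.264] [0.051 0.105 0.247] back bot [ 0.053 -0.062  0.333] [0.14  0.006 0.317] body min [-0.077  0.069  0.322]
phi 60 lipdown 42.1 side 14.5 lip ctr [0.009 0.046 0.253] corners [-0.029  0.008  0.267] [0.047 0.085 0.239] back bot [ 0.071 -0.06   0.356] [0.148 0.017 0.328] body min [-0.077  0.043  0.316]
phi 75 lipdown 48.3 side 21.6 lip ctr [0.015 0.022 0.255] corners [-0.017 -0.019  0.276] [0.047 0.063 0.234] back bot [ 0.088 -0.05   0.379] [0.153 0.032 0.337] body min [-0.072  0.017  0.316]
phi 90 lipdown 50.5 side 29.7 lip ctr [ 0.025 -0.     0.262] corners [-0.001 -0.041  0.29 ] [0.051 0.041 0.234] back bot [ 0.102 -0.033  0.399] [0.155 0.048 0.344] body min [-0.077  0.066  0.321]
phi 100 lipdown 49.3 side 35.5 lip ctr [ 0.033 -0.013  0.269] corners [ 0.011 -0.052  0.302] [0.056 0.027 0.237] back bot [ 0.11  -0.019  0.411] [0.155 0.06  0.346] body min [-0.077  0.048  0.317]
ptF [0.619 0.193 0.353]
[array([ 0.211,  0.115,  1.798, -0.158,  0.35 ,  0.18 ])]
[array([ 0.211,  0.115,  1.798, -0.158,  0.35 ,  1.751])]
```

```bash
cat > p6.py <<'E'
from pour import *
Rf=Rm@rz(np.radians(-90)); lipt=C+Rc@np.array([.035,-.03,.262])
a,b=pan(np.zeros(3),Rf); ptF=lipt-(a+b@corners[8]); print('ptF',ptF)
E
python3 p6.py; python3 -c "
from h import *
rel(.55,-.15,.38)"
```

```text
ptF [0.62767232 0.16273414 0.35265941]
shift [ 222.  -191.9  -45.1] turn None n 7.119339573685672
```

```bash
python3 -m pendant '[[[11,-10,-2],0],[[31,-27,-6],0],[[56,-48,-11],0],[[82,-71,-17],0],[[108,-94,-22],0],[[134,-116,-27],0],[[160,-138,-32],0],[[184,-159,-37],0],[[204,-177,-42],0],[[222,-192,-45],0]]'; python3 -c "
from h import *
rel(.628,.163,.373)"
```

```text
time: 18.87
tool_pos: [0.5494, -0.1474, 0.3791]
tool_rot: [3.129, -0.881, 0.161]
contact_force: [1.0, -0.7, -6.8]
opening: 0.0148
shift [  76.3 -295.    98.6] turn None n 7.679579614926301
```

```bash
python3 -m pendant '[[[4,-15,5],0],[[11,-41,14],0],[[20,-74,25],0],[[30,-115,39],0],[[40,-156,52],0],[[51,-197,66],0],[[60,-233,78],0],[[68,-263,88],0],[[74,-285,96],0],[[76,-295,99],0]]'
python3 - <<'E'
from h import *
im=robot.read_camera('top'); save('top9',cv2.resize(im[120:360,160:480],(800,600)))
im=robot.read_camera('side'); save('side9',cv2.resize(im[80:320,200:520],(800,600)))
E
python3 p6.py
```

```text
time: 19.7
tool_pos: [0.6267, 0.1663, 0.3679]
tool_rot: [3.132, -0.873, 0.162]
contact_force: [0.1, -0.7, -6.5]
opening: 0.0149
ptF [0.62842905 0.16270366 0.3525405 ]
```

View pics/top9.png

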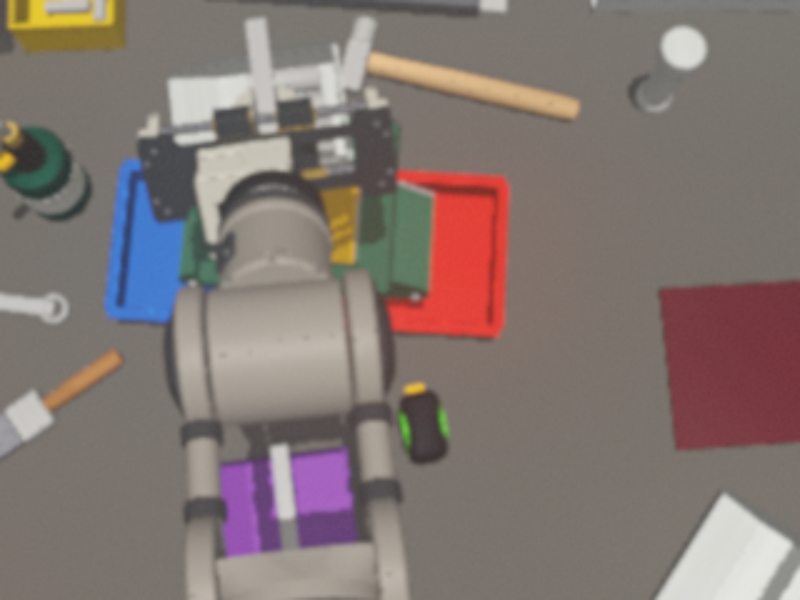

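View pics/side9.png

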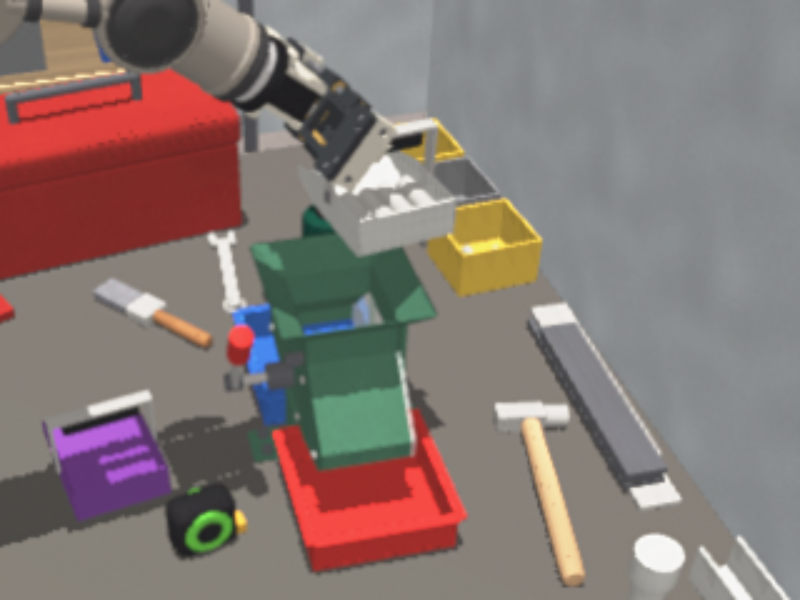

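```bash
python3 -m pendant '[[[0,0,0],-4],[[-2,0,2],-9],[[-4,0,4],-14],[[-6,0,6],-19],[[-8,0,8],-24],[[-11,0,9],-29],[[-12,0,10],-33],[[-12,0,10],-37],[[-12,0,10],-40],[[-12,0,10],-42]]'
python3 - <<'E'
from h import *
im=robot.read_camera('side'); save('side10',cv2.resize(im[80:320,200:520],(800,600)))
s=robot.observe();print(s['qpos'].round(3))
from pour import *
c,g,b=show(s['tool_pos'],Rm);print(inch(c)[[0,1,8]].round(3),np.degrees(np.arcsin(-b[2,0])),inch(g)[:,2].min())
E
```

```text
time: 20.63
tool_pos: [0.6249, 0.1654, 0.348]
tool_rot: [2.472, -0.594, 1.107]
contact_force: [0.0, 0.4, -6.2]
opening: 0.0152
[0.134 0.114 1.799 0.036 0.365 0.781]
[[-0.033  0.015  0.261]
 [ 0.056  0.081  0.245]
 [ 0.012  0.048  0.253]] 30.742862905344875 0.3210967651821322
```

View pics/side10.png

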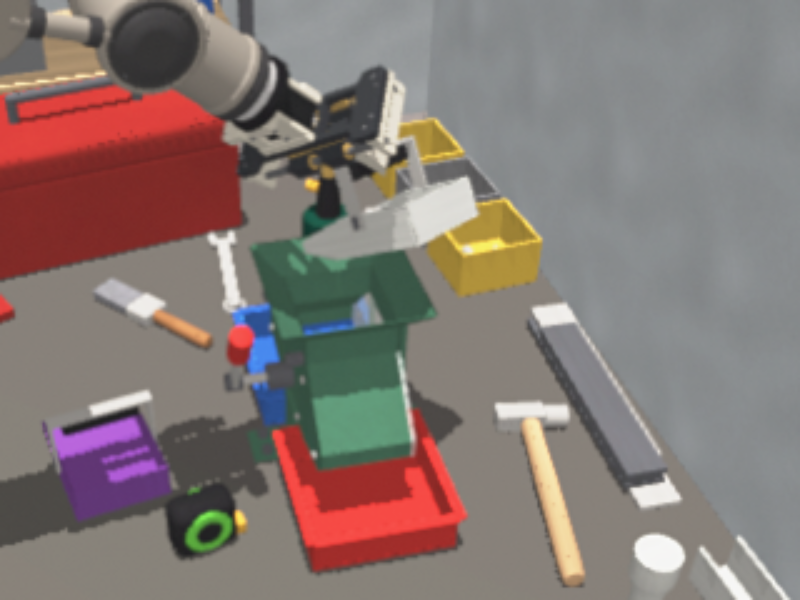

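```bash
python3 -m pendant '[[[0,0,0],-5],[[0,0,0],-10],[[0,0,0],-15],[[0,0,0],-20],[[0,0,0],-25],[[0,0,0],-30],[[0,0,0],-35],[[0,0,0],-40],[[0,0,0],-45],[[0,0,0],-48]]'
python3 - <<'E'
from h import *
im=robot.read_camera('side'); save('side11',cv2.resize(im[80:320,200:520],(800,600)))
s=robot.observe();print(s['qpos'].round(3))
from pour import *
c,g,b=show(s['tool_pos'],Rm);print(inch(c)[[0,1,8]].round(3),np.degrees(np.arcsin(-b[2,0])),inch(g)[:,2].min())
E
```

```text
time: 21.52
tool_pos: [0.6242, 0.1648, 0.3464]
tool_rot: [2.281, 0.011, 1.731]
contact_force: [-0.0, 0.2, -3.5]
opening: 0.0151
[ 0.133  0.114  1.8    0.038  0.367 -0.063]
[[ 0.005 -0.07   0.285]
 [ 0.055  0.012  0.228]
 [ 0.03  -0.029  0.257]] 49.13702105194781 0.31708918515658263
```

View pics/side11.png

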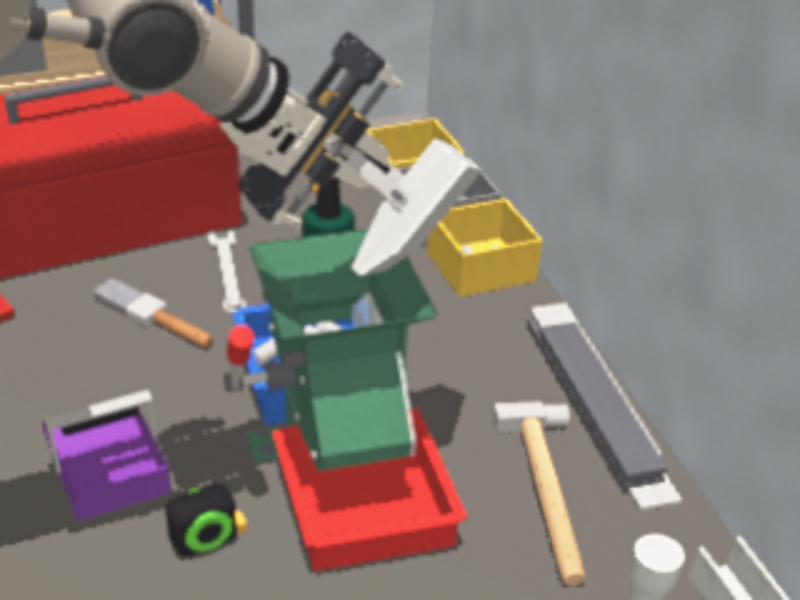

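```bash
python3 -m pendant '[[[0,0,0],0],[[0,0,0],0],[[0,0,0],0],[[0,0,0],0],[[0,0,0],0]]'
python3 - <<'E'
from h import *
for n,sl in (('top',(slice(120,360),slice(160,480))),('side',(slice(140,260),slice(260,420))),('wrist',(slice(0,480),slice(0,640)))):
    im=robot.read_camera(n); save(n+'12',cv2.resize(im[sl],(800,600)))
E
```

```text
time: 21.98
tool_pos: [0.6242, 0.1647, 0.3464]
tool_rot: [2.282, 0.012, 1.732]
contact_force: [0.8, -0.1, -4.3]
opening: 0.0148
```

View pics/top12.png

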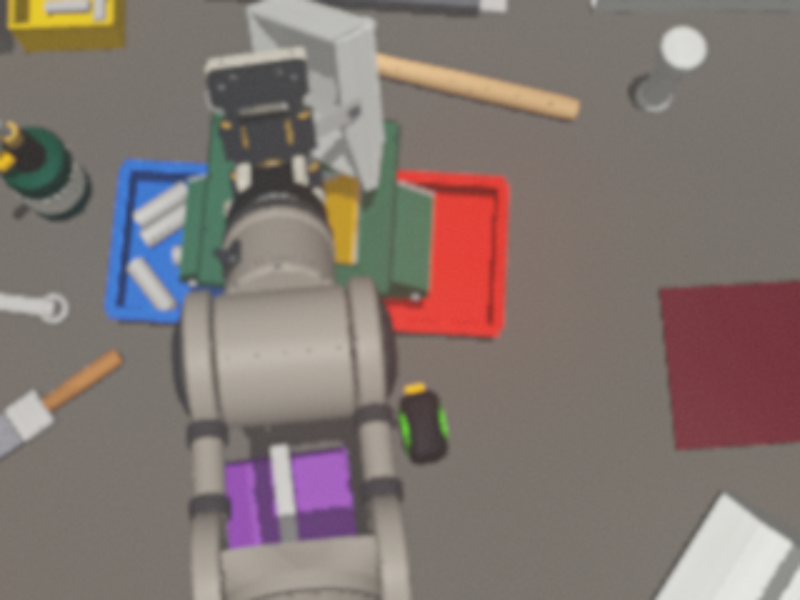

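View pics/side12.png

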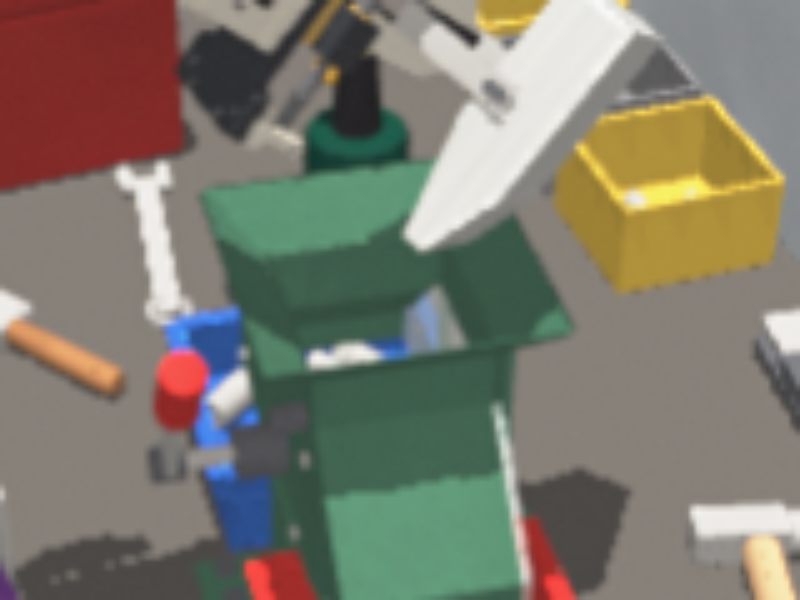

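View pics/wrist12.png

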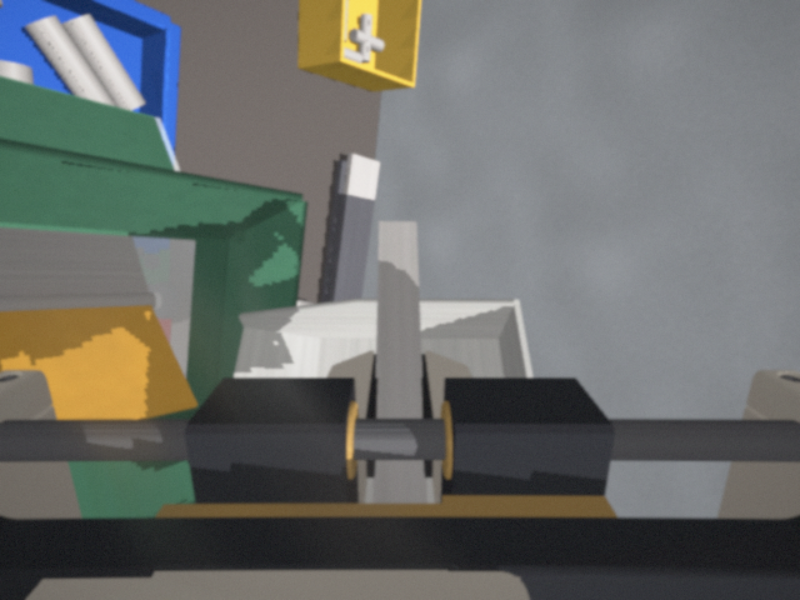

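```bash
python3 -c "
from h import *
s=robot.observe();rel(*(s['tool_pos']+[0.0,-.0,.03]))"
```

```text
shift [ -0.4  22.7 -19.6] turn None n 0.7194244604316551
```

```bash
python3 -m pendant '[[[0,11,-10],4],[[0,23,-20],10],[[0,23,-20],16],[[0,23,-20],23],[[0,23,-20],30],[[0,23,-20],37],[[0,23,-20],44],[[0,23,-20],51],[[0,23,-20],58],[[0,23,-20],65]]'
python3 -c "
from h import *
s=robot.observe();print(s['qpos'].round(2))
R=Ro.from_euler('xyz',s['tool_rot']).as_matrix()
px=np.array([np.cos(np.radians(98.5)),np.sin(np.radians(98.5)),0])
Rz=lambda t:Ro.from_euler('z',t,degrees=True).as_matrix()
t=min(np.arange(0,60,.1),key=lambda t:np.linalg.norm((R@Rz(t))[:,1]+px));print('turn',t)
rel(.55,-.15,.38)"
```

```text
time: 22.97
tool_pos: [0.624, 0.1652, 0.3771]
tool_rot: [2.676, -0.753, 0.784]
contact_force: [0.1, 0.1, -4.0]
opening: 0.0154
[0.13 0.09 1.74 0.03 0.45 1.09]
turn 25.700000000000003
shift [-198.6  238.1  -93.2] turn None n 7.763956002976162
```

```bash
python3 -m pendant '[[[0,0,0],7],[[0,0,0],14],[[0,0,0],20.5],[[0,0,0],25.7],[[0,0,0],25.7]]'
python3 - <<'E'
from h import *
im=robot.read_camera('side'); save('side13',cv2.resize(im[80:320,200:520],(800,600)))
im=robot.read_camera('top'); save('top13',cv2.resize(im[120:360,160:480],(800,600)))
rel(.55,-.15,.38)
E
```

```text
time: 23.38
tool_pos: [0.624, 0.1652, 0.3771]
tool_rot: [-3.135, -0.861, 0.143]
contact_force: [0.0, -0.7, -4.8]
opening: 0.0147
shift [-76.7 300.5 -93.2] turn None n 7.7651278211121895
```

View pics/side13.png

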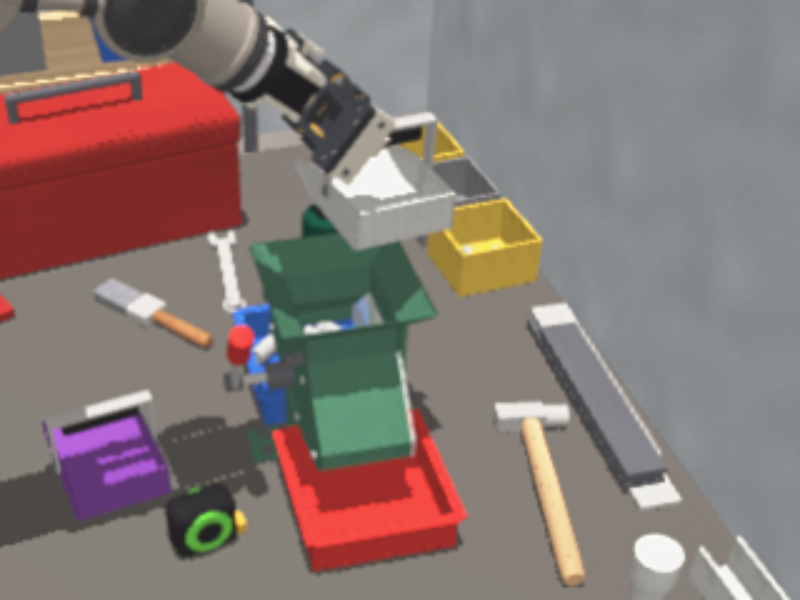

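View pics/top13.png

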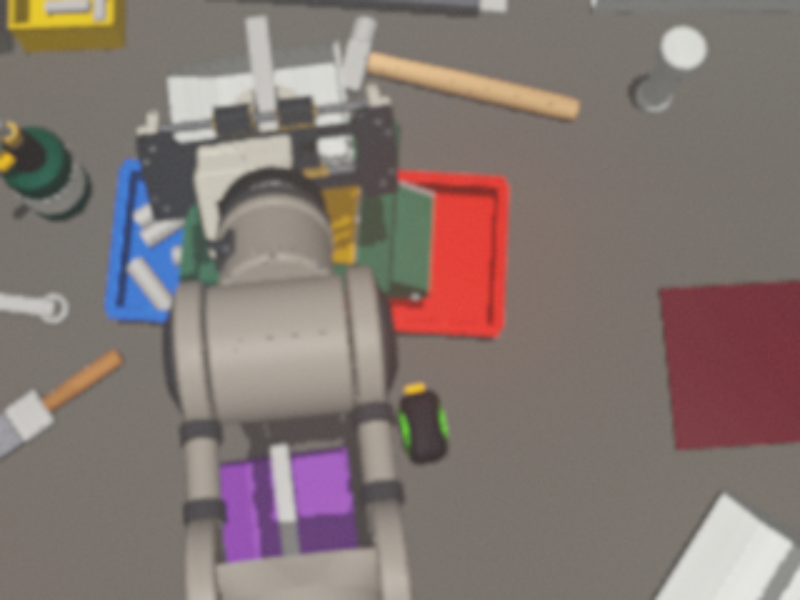

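```bash
python3 -m pendant '[[[-8,30,-9],0],[[-18,70,-22],0],[[-28,110,-34],0],[[-38,150,-47],0],[[-48,190,-59],0],[[-58,228,-71],0],[[-67,262,-81],0],[[-73,286,-89],0],[[-77,301,-93],0]]'
python3 -c "
from h import *
rel(.474,-.3576,.20)"
```

```text
time: 24.23
tool_pos: [0.5492, -0.1565, 0.3803]
tool_rot: [3.129, -0.861, 0.156]
contact_force: [1.5, 0.9, -3.8]
opening: 0.0147
shift [-205.6  186.4   39.7] turn None n 6.722490624740716
```

```bash
python3 -m pendant '[[[-20,18,4],0],[[-48,44,9],0],[[-76,70,15],0],[[-104,95,20],0],[[-132,120,25],0],[[-160,145,31],0],[[-185,168,36],0],[[-200,181,39],0],[[-206,186,40],0],[[-206,186,40],0]]'
python3 - <<'E'
from h import *
im=robot.read_camera('side'); save('side14',cv2.resize(im[240:480,150:470],(800,600)))
s=robot.observe()
R=Ro.from_euler('xyz',s['tool_rot']).as_matrix()
px=np.array([np.cos(np.radians(98.5)),np.sin(np.radians(98.5)),0])
t=min(np.arange(-9,9,.1),key=lambda t:np.linalg.norm((R@Ro.from_euler('z',t,degrees=True).as_matrix())[:,1]+px));print('turn',t)
rel(.473,-.3576,.100)
from pour import *
c,g,b=show(s['tool_pos'],Rm); print(c.round(4))
E
```

```text
time: 25.07
tool_pos: [0.4732, -0.3589, 0.1981]
tool_rot: [3.128, -0.859, 0.156]
contact_force: [0.4, 0.1, -2.8]
opening: 0.0145
turn 0.3999999999999666
shift [-75.8  -1.1  64.2] turn None n 2.382156470292721
[[ 0.4066 -0.2822  0.1392]
 [ 0.5174 -0.2659  0.1366]
 [ 0.4121 -0.3218  0.1233]
 [ 0.5228 -0.3055  0.1208]
 [ 0.4281 -0.4307  0.1237]
 [ 0.5389 -0.4144  0.1212]
 [ 0.429  -0.4304  0.1657]
 [ 0.5398 -0.4141  0.1632]
 [ 0.462  -0.274   0.1379]]
```

View pics/side14.png

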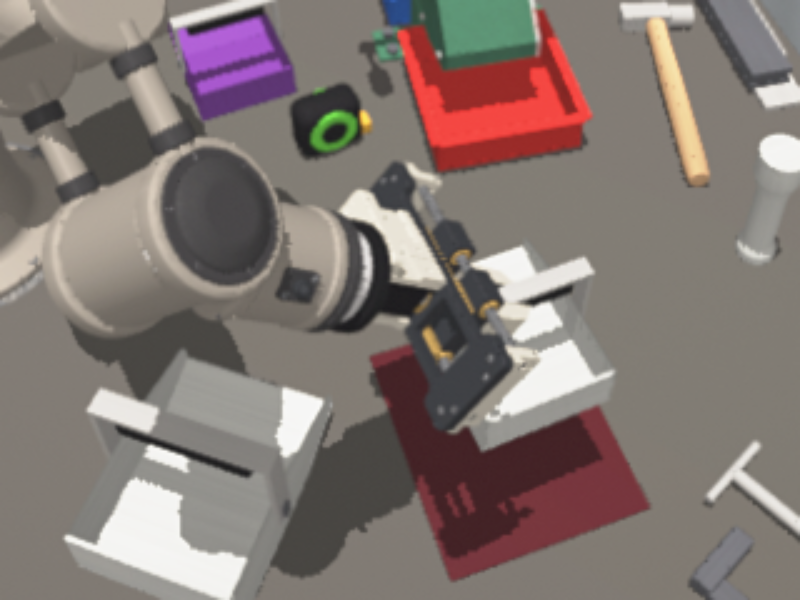

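```bash
python3 -m pendant '[[[-15,0,13],0.4],[[-32,0,27],0.4],[[-47,0,40],0.4],[[-61,0,52],0.4],[[-71,0,60],0.4],[[-77,-1,65],0.4],[[-80,-1,68],0.4],[[-80,-1,68],0.4]]'
python3 -c "
from h import *
s=robot.observe();print(s['torque'].round(2));rel(*(s['tool_pos']-[0,0,.01]))"
```

```text
time: 25.78
tool_pos: [0.4739, -0.3571, 0.0949]
tool_rot: [3.134, -0.86, 0.15]
contact_force: [0.4, -0.1, -4.3]
opening: 0.0152
[-0.08  0.98  0.05]
shift [-7.6 -0.1  6.5] turn None n 0.23980815347721812
```

```bash
python3 -m pendant '[[[-2,0,1.7],0],[[-4,0,3.4],0],[[-6,0,5.2],0],[[-8,0,6.8],0],[[-8,0,6.8],0]]'
python3 -m pendant '[[[-0.8,0,0.7],0],[[-1.5,0,1.3],0],[[-1.5,0,1.3],0]]'
python3 -m pendant '[[[-0.8,0,0.7],0],[[-0.8,0,0.7],0]]'
```

```text
time: 26.2
tool_pos: [0.4738, -0.3572, 0.0841]
tool_rot: [3.134, -0.86, 0.15]
contact_force: [0.3, 0.6, -3.5]
opening: 0.0148
time: 26.45
tool_pos: [0.474, -0.3573, 0.0825]
tool_rot: [3.133, -0.861, 0.151]
contact_force: [-0.1, -0.2, 0.3]
opening: 0.0149
time: 26.62
tool_pos: [0.4741, -0.3574, 0.0818]
tool_rot: [3.133, -0.862, 0.151]
contact_force: [-1.7, 0.6, 1.0]
opening: 0.0149
```

```bash
python3 -m pendant '[[[-0.6,0,0.5],0],[[-0.6,0,0.5],0]]'
python3 -m pendant '[[[0,0,0],0],[[0,0,0],0],[[0,0,0],0],[[0,0,0],0],[[0,0,0],0]]' 0.35 10
python3 -m pendant '[[[0,0,0],0],[[0,0,0],0],[[0,0,0],0],[[0,0,0],0],[[0,0,0],0],[[0,0,0],0]]' 1
python3 - <<'E'
from h import *
im=robot.read_camera('side'); save('side15',cv2.resize(im[300:480,200:440],(800,600)))
E
```

```text
time: 26.78
tool_pos: [0.4743, -0.3575, 0.0814]
tool_rot: [3.132, -0.863, 0.152]
contact_force: [-2.3, 1.3, 2.2]
opening: 0.0147
time: 27.2
tool_pos: [0.4743, -0.3575, 0.0813]
tool_rot: [3.132, -0.863, 0.152]
contact_force: [0.3, -0.3, 0.5]
opening: 0.0318
time: 27.7
tool_pos: [0.4743, -0.3575, 0.0813]
tool_rot: [3.132, -0.863, 0.152]
contact_force: [0.3, -0.0, 1.3]
opening: 0.0675
```

View pics/side15.png

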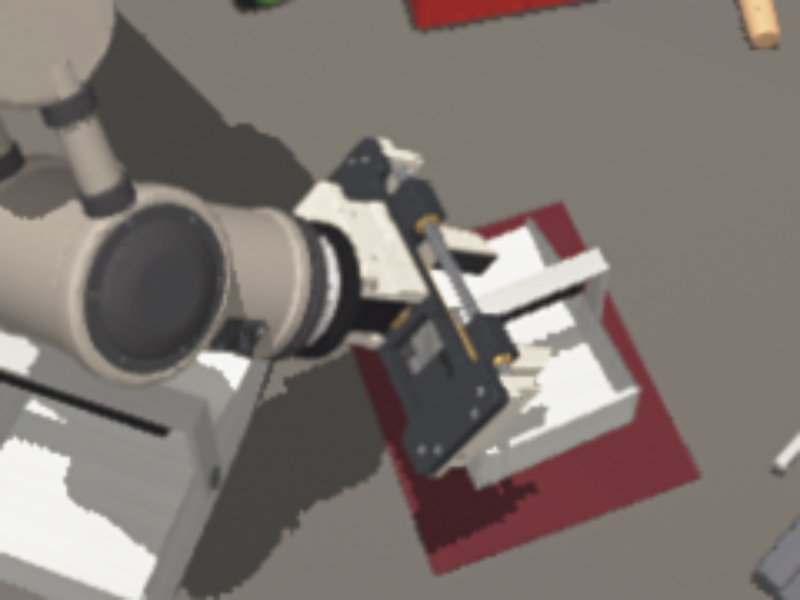

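```bash
python3 -m pendant '[[[0,0,-5],0],[[0,0,-15],0],[[0,0,-35],0],[[0,0,-65],0],[[0,0,-100],0],[[0,0,-130],0],[[40,0,-150],0],[[80,0,-180],0],[[110,0,-200],0],[[110,0,-200],0]]'
python3 - <<'E'
from h import *
im=robot.read_camera('side'); save('side16',im)
im=robot.read_camera('top'); save('top16',im)
im=robot.read_camera('wrist'); save('wrist16',im)
E
```

```text
time: 28.58
tool_pos: [0.3949, -0.3695, 0.3024]
tool_rot: [3.114, -0.864, 0.164]
contact_force: [0.7, -0.2, 0.7]
opening: 0.0918
```

View pics/side16.png

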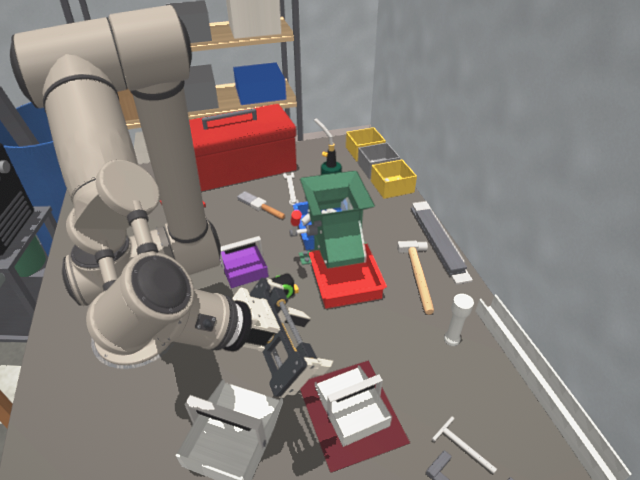

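View pics/top16.png

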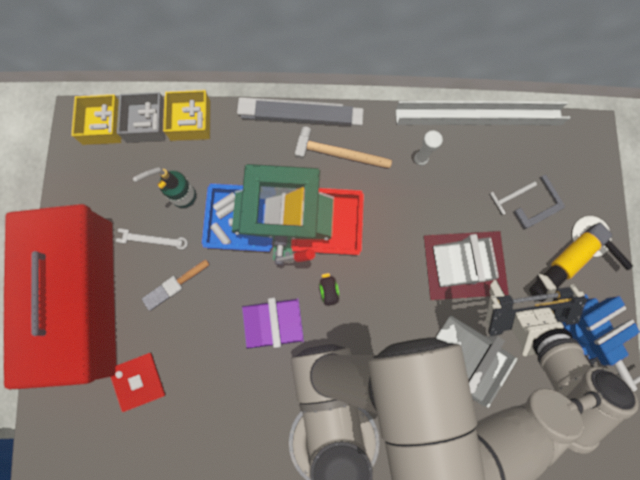

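View pics/wrist16.png

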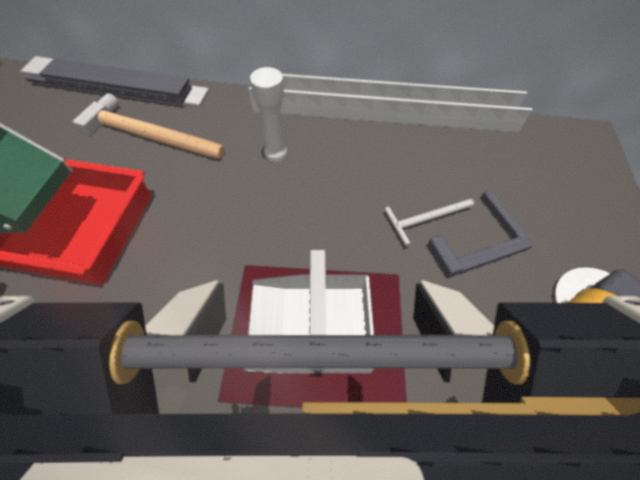

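Run:
```python
import cv2
a=cv2.imread('pics/top16.png');b=cv2.imread('pics/side16.png');z=cv2.imread('pics/top0.png')
cv2.imwrite('pics/c16.png',cv2.hconcat([cv2.resize(x,(390,390),interpolation=3) for x in (a[155:275,195:315],b[160:280,270:390])]))
d=cv2.absdiff(a,z).max(2); d[d<40]=0
import numpy as np
n,l,st,_=cv2.connectedComponentsWithStats((d>0).astype('uint8'))
print([s.tolist() for s in st[1:] if s[4]>15])
```

```text
[[282, 184, 23, 42, 665], [213, 192, 23, 27, 380], [228, 218, 5, 8, 36], [210, 222, 21, 23, 224], [464, 243, 11, 28, 148], [277, 245, 15, 16, 176], [458, 245, 3, 9, 19], [480, 249, 7, 6, 16], [293, 252, 23, 15, 260], [470, 272, 8, 9, 40], [378, 274, 216, 169, 11113], [436, 285, 54, 50, 919], [328, 323, 39, 18, 426], [370, 325, 33, 29, 618], [495, 336, 9, 5, 31], [292, 346, 9, 11, 62], [302, 353, 16, 3, 29], [310, 352, 33, 48, 661], [458, 354, 76, 87, 3937], [300, 357, 6, 37, 118], [535, 371, 22, 29, 385], [591, 370, 15, 17, 174], [368, 378, 7, 25, 103], [614, 378, 14, 10, 75], [568, 385, 13, 16, 87], [580, 395, 47, 20, 488], [635, 395, 5, 7, 28], [305, 398, 21, 5, 65], [483, 401, 113, 79, 1935], [629, 403, 6, 6, 31], [349, 407, 14, 39, 330], [636, 406, 4, 8, 17], [302, 408, 4, 6, 18], [363, 409, 6, 13, 60], [304, 416, 3, 14, 26], [371, 418, 7, 5, 21], [560, 418, 73, 62, 2073], [408, 439, 71, 41, 1926], [386, 442, 33, 4, 45], [543, 466, 14, 14, 121]]
```

View pics/c16.png

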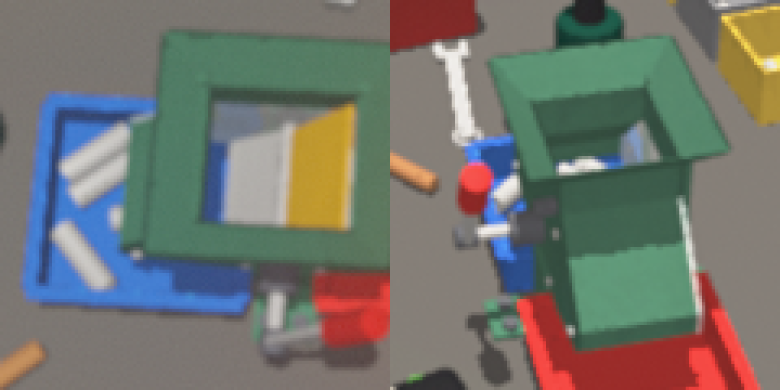

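Run:
```python
from h import *
c=robot.calibration('top');s=robot.calibration('side')
t=lambda x,y:(195+x/3.25,155+y/3.25); u=lambda x,y:(270+(x-390)/3.25,160+y/3.25)
for n,p in dict(t1=(95,150),t2=(100,180),t3=(85,257),t4end=(117,215),spout=(128,190)).items(): print(n,onz(c,*t(*p),.016).round(3))
for n,p in dict(inA=(565,165),inB=(590,163),inC=(600,158),out=(510,190)).items():
    print(n,[onz(s,*u(*p),z).round(3) for z in (.016,.03)])
```

```text
t1 [0.632 0.313 0.016]
t2 [0.606 0.307 0.016]
t3 [0.539 0.316 0.016]
t4end [0.576 0.291 0.016]
spout [0.598 0.283 0.016]
inA [array([0.598, 0.337, 0.016]), array([0.593, 0.32 , 0.03 ])]
inB [array([0.623, 0.333, 0.016]), array([0.618, 0.316, 0.03 ])]
inC [array([0.635, 0.339, 0.016]), array([0.63 , 0.321, 0.03 ])]
out [array([0.534, 0.312, 0.016]), array([0.53 , 0.295, 0.03 ])]
```

Run:
```python
from h import *
rel(.48,-.02,.42)
from plan import *
s=robot.observe();Rm=Ro.from_euler('xyz',s['tool_rot']).as_matrix()
for p in ([.48,-.02,.42],[.38,.29,.36]):
    print([x.round(2) for x in ikfull(np.array(p),Rm)])
```

```text
shift [ 184.7 -330.5   19.6] turn None n 9.092043266483579
[array([-0.53, -0.28,  1.95,  0.67,  0.86,  0.6 ])]
[array([ 0.81, -0.13,  2.  , -0.81,  0.7 ,  2.71])]
```

```bash
python3 -m pendant '[[[185,-330,20],0],[[185,-330,20],0],[[185,-330,20],0],[[185,-330,20],0],[[185,-330,20],0],[[185,-330,20],0],[[185,-330,20],0],[[185,-330,20],0],[[185,-330,20],0],[[185,-330,20],0]]'
python3 -c "
from h import *
rel(.40,.27,.37)"
```

```text
time: 29.57
tool_pos: [0.4805, -0.0131, 0.4209]
tool_rot: [3.131, -0.863, 0.163]
contact_force: [-0.4, -0.1, -0.3]
opening: 0.0916
shift [ -60.5 -292.4    4.4] turn None n 7.161759495095408
```

```bash
python3 -m pendant '[[[-60,-292,4],0],[[-60,-292,4],0],[[-60,-292,4],0],[[-60,-292,4],0],[[-60,-292,4],0],[[-60,-292,4],0],[[-60,-292,4],0],[[-60,-292,4],0],[[-60,-292,4],0],[[-60,-292,4],0]]'
python3 - <<'E'
from h import *
im=robot.read_camera('wrist'); save('wrist17',im)
E
```

```text
time: 30.4
tool_pos: [0.4072, 0.2391, 0.3694]
tool_rot: [3.124, -0.852, 0.166]
contact_force: [0.9, -0.7, 0.6]
opening: 0.0922
```

View pics/wrist17.png

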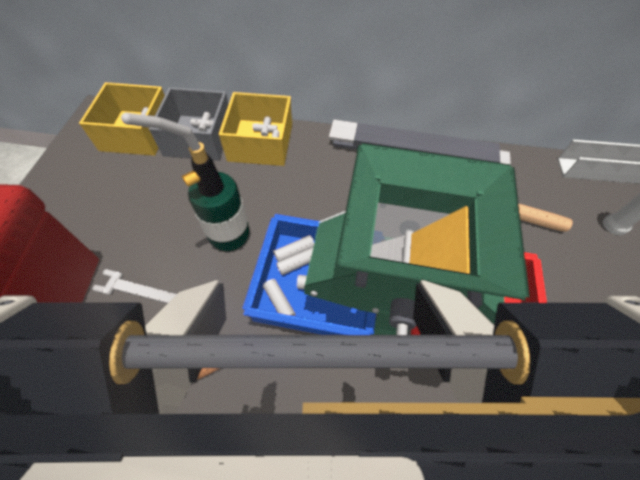

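Run:
```python
from h import *
w=robot.calibration('wrist');c=robot.calibration('top')
im=robot.read_camera('wrist'); save('c17',cv2.resize(im[200:340,230:400],(800,659))[:600])
t=robot.read_camera('top'); save('c18',cv2.resize(t[170:260,195:315],(800,600),interpolation=3))
print(tri(w,(301,283),c,(231,221)))
```

```text
(array([ 0.58412077,  0.29807493, -0.01690007]), np.float64(0.0022625276016378666))
```

View pics/c17.png

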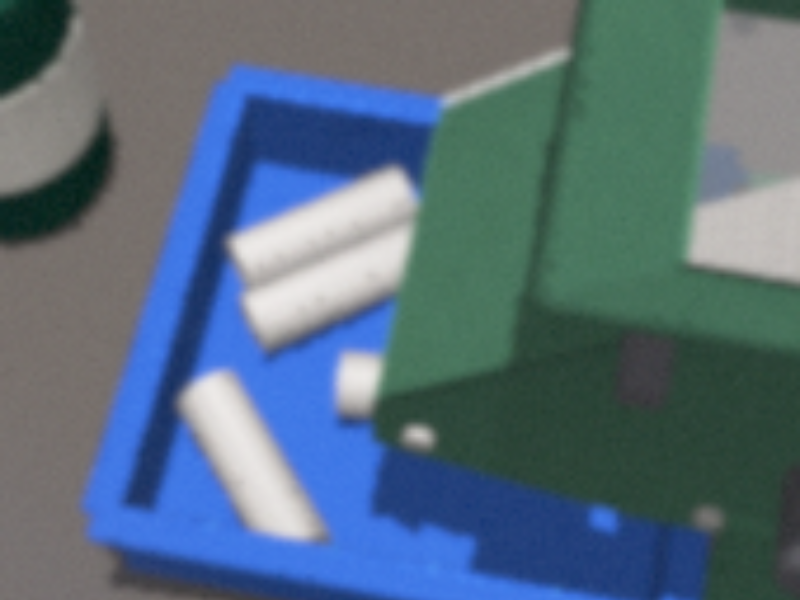

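View pics/c18.png

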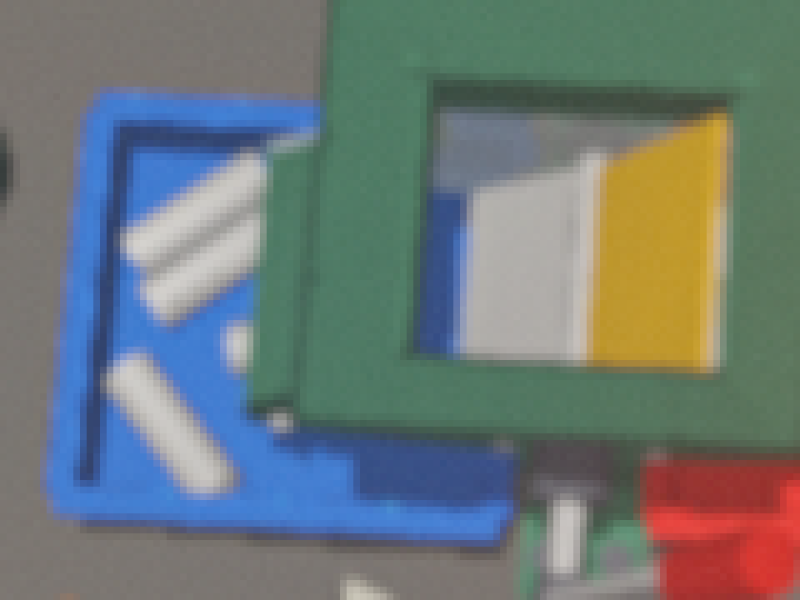

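```bash
python3 -c "
from cell import robot
print(robot.hand_in())"
```

```text
the job is handed in; nothing more can be done
None
```

The job is handed in at about 30.6 s of the 67 s allowed. As far as the last pictures show, all four tubes are in the blue bin and the empty pan is back on the maroon mat.

**What I did**
- **Lever:** I pushed it to its stop towards the red side, feeling about 43 N at the fingers. The yellow flap still leans over and closes the red leg.
- **Tilting the tool:** the moves only allow a turn about the tool's own axis. I tilted the tool to about 50° by commanding short moves just out of reach.
- **Pan:** I gripped the smaller, non-purple pan (the one on the mat) by its handle. I carried it level to the chute and turned it about 90°, which tipped the lip down about 49°. It went back to within 1–2 mm of its first spot.

**Last checks**
- **Tubes:** three are in full view in the blue bin. The fourth shows only its end under the spout; my height estimate for it was rough (-17 mm), but low enough that it is not still in the leg. The red bin and the chute's throat look empty.
- **Force:** the wrist reading fell from about 6.5 N to roughly 3–5 N, where the empty pan should give 3.3 N. It is too noisy to rule out one tube on its own, but the pictures show the pan empty.
- **Pan placing:** the tool was about 1.3° off its grasp angle when I set the pan down, with only about 3 N of contact. After release it looks flat.
- **Other things:** comparing the first and last top pictures, the bins and bystanders I could see had not moved. The arm and its shadow hid part of the right and lower edge, so I could not compare there.

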